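Extend the assembly jig and kit out the station

ROBOT

A 6-joint arm with a two-finger parallel gripper is mounted at the origin on the work surface. World frame = base frame: x ahead of the robot, y to its left, z up, the work surface at z = 0. Lengths are in m, angles in degrees, forces in N, time in s.
With the tool pointing down it reaches from about 0.375 to 0.9 m from the base axis. Payload 3.1 kg.
Tool frame: the origin (TCP) lies between the finger pads; the fingertips stand 11 mm ahead of it and the grasp point (between the pads) lies 8 mm behind it; z points along the fingers, x is the direction in which the jaws open and shut, and the axes are right-handed (so a half turn about z gives the same grasp; the last joint's range is limited). The gripper opens to 85 mm and grips with 20 to 120 N. Pads are 22 mm wide; open, the fingers measure 114 mm over their backs; the gripper's body (76 mm by 85 mm) begins 54 mm behind the grasp point. The pads swing forward as they close: fully open they stand 13 mm farther back than shut.
Start: joints at [60.304, 30.224, 82.088, -0, 67.689, -10.227], TCP at [0.208, 0.589, 0.242] pointing down, gripper open.
Joint ranges: [-176.69, 176.69], [-43.24, 126.21], [12.49, 139.97], [-82, 262], [0, 151.66], [-163.58, 163.58]. Speed limits (degrees/s): [159.86, 159.86, 180, 180, 180, 180].

INTERFACE

Orientations are given as [roll, pitch, yaw] about the fixed x, y, z axes, in that order (R = Rz(yaw) Ry(pitch) Rx(roll)).
In Python, from plant import state, capture, finish_job, look_for, trace, landmark_of gives the robot as it stands.
- The arm moves only by the tool move_arm, never from a script. Its arguments are lists of equal length, an entry for each row: "grip": the closure, from 0 (fully open) to 1 (shut); "xyz": the shift along the tool's x, y, z in m, a list of three; "spin": the turn about the tool's z in degrees. A call has 1 to 10 rows; each row is the pose to reach, as a shift and turn from the pose commanded when the call began, along the tool's axes at that moment; what a row does not reach only later rows make up. A row lasts 1/8 s, in which the tool goes at most 62.5 mm and 10.7 degrees, less where a joint would pass 70% of its speed; a pose out of reach is approached as far as the arm can. A call with a gripper value outside its range is refused whole. The fingers move at their own pace and stop on an object; "grip_force" is the grip in N (left out, the last holds). Time passes only in rows, so rows that repeat a pose let the fingers close. It gives the time, the measured TCP pose, the force and the opening at its end, in the units of the state.
- state(): the state, without advancing time (a new reading comes with each control period).
- capture(name): name is "scene" or "top" or "wrist"; returns a dict with "image" (420x560x3 uint8, red, green, blue), "mtx" (3x3 intrinsics, pixels), "R" (3x3) and "t" (3): a world point X has camera coordinates R X + t. Camera axes: x right, y down, z forward; pixel columns grow to the right and rows downward; lengths in m; the calibration is good to about 2 mm. A picture is of the moment at which its call begins. There is no depth.
- finish_job(): hands the job in, once; it reports no verdict.
Trained networks look in the newest picture that a camera, given by its name, has taken for a name from the list of things; names that differ only in an ending like _2 or _b are one class to them, and where a whole thing is asked for, a point or a joint stands for the part that bears it (a point fixed in the world has none). Each returns a list of dicts, best first, with "conf" (0 to 1); they miss things now and then, are a little off and sometimes report something else, mostly with a low value. They report only what shows in the picture. A call takes as long as a camera call. They do not tell look-alikes from the thing itself.
- look_for(camera, label): "xyz" ([x, y, z] in m, in world coordinates, good to about 4 mm: the middle of the surface that is visible of it).
- trace(camera, label): "mask" (420x560 bool, what is visible of it).
- landmark_of(camera, label): "xyz" ([x, y, z] in m, in world coordinates, good to about 4 mm: a listed point, or the origin of a listed thing).
The state is a dict: "time_s": time; "joint_positions": joint angles; "qvel": joint speeds; "tau": joint torques, N m; "eef_pos": TCP position; "ee_rot": TCP orientation; "force": force on the tool from outside, world axes, zero at the start; "wrist_torque": the same for the moment, N m; "gripper_width": opening from 0.0 (shut) to 1.0 (fully open).
Only numpy, scipy, OpenCV 4.12 (cv2) and the standard library are available. Lean on these libraries where they do the work, as an engineer would, in place of code of your own. Each camera call takes 0.05 s, during which the arm holds its last target.

TASK

Get the model-building station ready for the larger model: press the snap button of the extending jig flush and slide its inner tube out to the next hole so that the button springs up there, then lower the plywood plate over the two pins until it rests flush on both seats. Lay every loose plywood rib and foot flat in the kit tray, one to a compartment (ribs in the long narrow compartments, feet in the wide ones), and do not disturb the other things on the table.

Things in the scene. Friction and masses are not known exactly. Their poses are not given: they have to be found in the camera images.
- jig: Extending jig, fixed. Origin on the table, x = the way the inner tube slides out, z up. A level aluminium outer tube, 38 mm wide, top face 40 mm up, runs from x = -122 to +31 mm on a foot plate 170 x 70 x 8 mm. In its top face three square holes (20.5 mm) at x = -55, -23, +9 mm, joined by a 13 mm wide slot. Fixed post with seat and pin at x = -105 mm; a like end block on the sliding tube.
- tube (a joint): How far the inner tube is slid out, m: about 0 = button in the first hole (start), 0.032 = second (next) hole, 0.064 = third hole; end stops at 0 and 0.066. About 1.2 N of friction. Within 1.2 mm of a hole the button springs up by itself and locks the tube.
- snap (a joint): How far the snap button is pressed, m: 0 = up, 7 mm above the top face; 0.007 = flush; stop at 0.0085. Spring 2 N, 6 N at flush. Its 18 mm square shoulder fills the hole while up; pressed 5 mm or more it passes under the roof and the tube can slide. Between holes the roof holds it down 5 mm, its head runs in the slot.
- button_top (a point): Centre of the button's round head (11 mm), at its top; moves with the inner tube and with pressing. A fingertip that holds it flush can drag button and tube along by friction; once 4 mm or more out of the hole, the finger may be lifted and the tube slid by its end block.
- block_top (a point): Centre of the seat on the sliding end block, where its pin starts. Block 24 mm along x, 36 mm across, top 58 mm above the table; can be pinched from above, front-to-back, to slide the tube (the tube below it is up to 33 mm high, 30 mm of it bare at the start). Pin 11 mm diameter, 20 mm high, upper 8 mm tapered. Axes as the jig's.
- post_top (a point): Centre of the seat on the fixed post, where its pin (like the other) starts. 210 mm from block_top when the tube is in the second hole. Axes as the jig's.
- plate: Plywood plate 250 x 64 x 9 mm, lying flat; origin: centre of its underside, x along its length, z up. Two 17 mm through holes on its long axis at x = -105 and +105 mm. In the middle of the top an upright grip tab 60 mm long (along x), 12 mm thick (along y), 28 mm high: top 37 mm above the underside. Either way round fits. 140 g.
- plate_hole_a (a point): Centre of the plate's hole at x = -105 mm, at the underside.
- plate_hole_b (a point): Centre of the plate's hole at x = +105 mm, at the underside.
- rib1: Plywood rib, narrow: 110 x 26 mm, lying flat; origin: centre of its underside, x along its length, z up. 9 mm thick, in the middle of its top an upright grip tab 40 mm long (along x), 12 mm thick (y), 28 mm high: top 37 mm above the underside. Pinch the tab across its thickness. 60 g. May be absent.
- rib2: Plywood rib like rib1: 110 x 26 mm, lying flat; origin: centre of its underside, x along its length, z up. 9 mm thick, in the middle of its top an upright grip tab 40 mm long (along x), 12 mm thick (y), 28 mm high: top 37 mm above the underside. Pinch the tab across its thickness. 60 g. May be absent.
- foot1: Plywood foot, short and wide: 80 x 46 mm, lying flat; origin: centre of its underside, x along its length, z up. 9 mm thick, in the middle of its top an upright grip tab 40 mm long (along x), 12 mm thick (y), 28 mm high: top 37 mm above the underside. Pinch the tab across its thickness. 60 g. May be absent.
- foot2: Plywood foot like foot1: 80 x 46 mm, lying flat; origin: centre of its underside, x along its length, z up. 9 mm thick, in the middle of its top an upright grip tab 40 mm long (along x), 12 mm thick (y), 28 mm high: top 37 mm above the underside. Pinch the tab across its thickness. 60 g. May be absent.
- tray: Plywood kit tray, fixed: 130 (x) x 184 (y) mm, floor 4 mm thick, walls 4 mm thick and 14 mm high over the table (10 mm above the floor). Origin on the table under its centre. Four compartments: two long narrow ones along the tray's x and two wide ones whose long side lies along the tray's y.
- long1 (a point): Centre of the floor of a long compartment, 122 (tray x) x 38 (tray y) mm, for a rib; tray axes.
- long2 (a point): The same for the second long compartment.
- wide1 (a point): Centre of the floor of a wide compartment, 59 (tray x) x 92 (tray y) mm, for a foot whose length lies along the tray's y; tray axes.
- wide2 (a point): The same for the second wide compartment.
- ply_tree: Bystander: small plywood tree, 60 mm wide, 90 mm high; origin centre of the underside.
- glue: Bystander: white glue bottle, 48 mm wide, 110 mm high.
- tape: Bystander: roll of tape lying flat, 72 mm wide, 22 mm high.
- gear: Bystander: plywood gear lying flat among the parts, 40 mm wide, 8 mm high.
- tablet: Bystander: small white tablet lying flat, 75 x 150 x 8 mm.
- sandblock: Bystander: cork sanding block, 60 x 34 x 26 mm.
There are look-alikes about, which are no part of the job. What is shaped like the rib2 but purple is not meant.

How it is judged:
By the outcome, as a careful person would: the job done as asked, in the order asked, and still so for the second after the job is handed in, with the robot touching nothing.
Of rib1, rib2, foot1, foot2 only 2 to 4 are there at a start; the rules pass over those that are not, and their reading is None.
At some moment in a run one of rib1, rib2, foot1, foot2 may be knocked a few centimetres aside while the robot is not near it.
Once in a run the grip may slacken for a moment while it holds something.
It also fails if it takes over 210 s, if anything falls off the work surface, if the arm or the gripper's body presses on something with over 40 N, if the wrist force passes 120 N, or if a joint passes its speed limit or range.

## Working session

There is one attempt and no reset: what is moved stays moved. The work goes in short steps, Python scripts to look and compute and a tool call to move; the robot and the scene stay as the last step left them, time stands still between calls to the robot, and variables do not carry over. Pictures are saved under pics/ and viewed, and the job is handed in when it is done.

Besides the shell and the picture viewer there is one more tool, called after ">>>" in YAML: its name, and indented under it one key for each argument. move_arm: Moves the arm, as the interface text tells. Its arguments: {"type":"object","properties":{"grip":{"type":"array","items":{"type":"number"}},"xyz":{"type":"array","items":{"type":"array","items":{"type":"number"}}},"spin":{"type":"array","items":{"type":"number"}},"grip_force":{"type":"number"}},"required":["grip","xyz","spin"]}

```bash
ls; mkdir -p pics
cat > h.py <<'E'
import numpy as np, cv2
from plant import state, capture, finish_job, look_for, trace, landmark_of
def save(c,n):
    cv2.imwrite('pics/'+n,cv2.cvtColor(c['image'],cv2.COLOR_RGB2BGR))
def proj(c,X):
    p=c['mtx']@(c['R']@np.asarray(X,float)+c['t']); return p[:2]/p[2]
def ray(c,uv,z):
    d=c['R'].T@np.linalg.inv(c['mtx'])@np.array([uv[0],uv[1],1.]); o=-c['R'].T@c['t']
    return o+d*(z-o[2])/d[2]
E
python3 - <<'E'
from h import *
np.set_printoptions(precision=4,suppress=True)
for n in ['scene','top','wrist']:
    c=capture(n); save(c,n+'0.png'); print(n,-c['R'].T@c['t'])
for n in ['scene','top']:
  for l in ['jig','button_top','block_top','post_top','plate','plate_hole_a','rib1','foot1','tray','long1','wide1']:
    for r in landmark_of(n,l)[:5]: print(n,l,np.round(r['xyz'],4),round(r['conf'],2))
print(state())
E
```

```text
pics
scene [ 1.3125 -0.4597  0.8656]
top [0.4445 0.0421 1.2295]
wrist [0.1435 0.6119 0.3731]
scene jig [0.6947 0.3751 0.0024] 0.74
scene jig [ 0.4324  0.3103 -0.0017] 0.63
scene jig [0.6413 0.2194 0.0001] 0.61
scene jig [ 0.4773 -0.2845  0.003 ] 0.46
scene jig [0.4088 0.4928 0.001 ] 0.19
scene button_top [0.6432 0.216  0.0008] 0.65
scene button_top [ 0.5334 -0.2789  0.0035] 0.61
scene block_top [0.6282 0.2885 0.0591] 0.66
scene plate [ 0.4274  0.1978 -0.0015] 0.74
scene plate [ 0.5021 -0.3539  0.0055] 0.6
scene plate_hole_a [0.428  0.307  0.0003] 0.63
scene plate_hole_a [0.4278 0.1006 0.0012] 0.55
scene rib1 [ 0.4546 -0.1562 -0.0009] 0.85
scene rib1 [ 0.6381 -0.0161 -0.0004] 0.75
scene rib1 [ 0.3472 -0.3166  0.0005] 0.64
scene rib1 [ 0.3049 -0.1497 -0.0025] 0.57
scene foot1 [ 0.4424 -0.02    0.0005] 0.7
scene foot1 [ 0.6309 -0.1554  0.0008] 0.68
scene tray [ 0.5028 -0.3254 -0.0018] 0.82
scene long1 [ 0.5007 -0.3956  0.0033] 0.93
scene long1 [ 0.5012 -0.3504  0.0049] 0.83
scene wide1 [ 0.5315 -0.2793  0.0045] 0.74
scene wide1 [ 0.4777 -0.2834  0.0043] 0.67
top jig [ 0.6395  0.2199 -0.
[... 697 characters left out ...]
0.3222  0.0028] 0.94
top long1 [ 0.5031 -0.3955  0.0054] 0.8
top long1 [ 0.5015 -0.3563  0.0025] 0.74
top long1 [ 0.4544 -0.16   -0.0005] 0.17
top wide1 [ 0.474  -0.2828  0.0084] 0.95
top wide1 [ 0.5349 -0.2824  0.0033] 0.74
{'time_s': 1.25, 'joint_positions': array([ 60.3039,  30.2244,  82.088 ,  -0.0006,  67.6877, -10.2261]), 'qvel': array([-0.0871, -0.0504,  0.0586,  0.1132,  0.0766,  0.013 ]), 'tau': array([  0.0001, -44.2334, -17.8415,  -0.0001,   0.001 ,  -0.    ]), 'eef_pos': array([0.2083, 0.5893, 0.2423]), 'ee_rot': array([179.9995,   0.0003,  70.5303]), 'force': array([-0.0955, -0.7258, -0.4098]), 'wrist_torque': array([0.0208, 0.014 , 0.0212]), 'gripper_width': 0.9975919484847069}
```

View pics/top0.png

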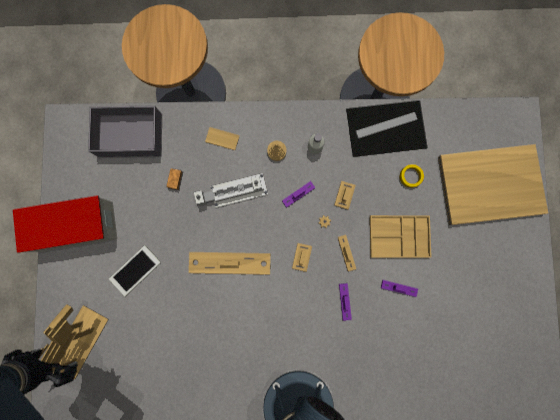

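View pics/scene0.png

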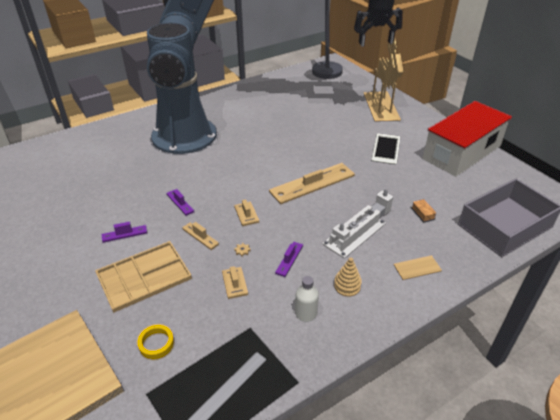

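View pics/wrist0.png

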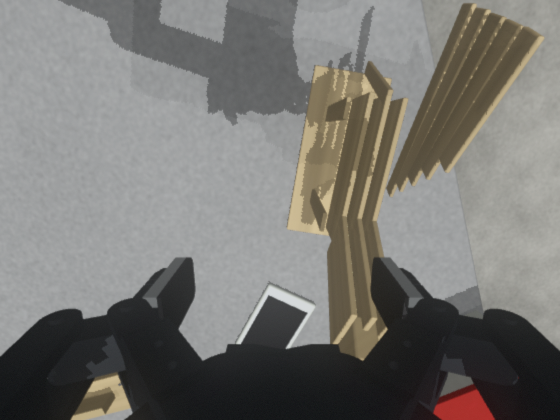

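Top view: the plywood rib is at pixel (346,253), the feet are at (302,257) and (345,195), and the three purple ribs at (298,194), (345,301) and (399,288) are look-alikes. The jig is at (231,191), with its sliding block at the left end (200,198). The plate is at (230,263) and the tray at (400,237). I'll start by taking the wrist camera over the jig.

```bash
cat >> h.py <<'E'
def go(p,yaw=None,cur=None):
    s=state(); e=np.array(s['eef_pos']) if cur is None else np.array(cur[:3]); y=s['ee_rot'][2] if cur is None else cur[3]
    a=np.radians(y); d=np.array(p)-e
    sh=[d[0]*np.cos(a)+d[1]*np.sin(a), d[0]*np.sin(a)-d[1]*np.cos(a), -d[2]]
    sp=0 if yaw is None else -((yaw-y+180)%360-180)
    print('shift',np.round(sh,4),'spin',round(sp,1),'dist',round(np.linalg.norm(d),3))
E
python3 - <<'E'
from h import *
go([.715,.215,.28],102.5)
c=capture('wrist');print(c['R'],c['mtx'])
E
```

```text
shift [-0.184   0.6025 -0.0377] spin -32.0 dist 0.631
[[ 3.33416363e-01  9.42779519e-01  5.55037856e-04]
 [ 9.07734618e-01 -3.21181558e-01  2.69926416e-01]
 [ 2.54659365e-01 -8.94940570e-02 -9.62880793e-01]] [[296.79723269   0.         282.42466593]
 [  0.         296.79723269 210.33056976]
 [  0.           0.           1.        ]]
```

>>> move_arm:
  grip: [0,0,0,0,0,0,0,0,0,0]
  xyz:
    - [-0.01,0.04,-0.03]
    - [-0.03,0.1,-0.04]
    - [-0.048,0.157,-0.04]
    - [-0.066,0.215,-0.04]
    - [-0.083,0.272,-0.04]
    - [-0.1,0.33,-0.04]
    - [-0.118,0.388,-0.04]
    - [-0.136,0.446,-0.04]
    - [-0.153,0.503,-0.04]
    - [-0.165,0.54,-0.04]
  spin: [-3,-6,-9,-12,-16,-20,-24,-28,-32,-32]

```text
time_s: 2.55
eef_pos: [0.6647, 0.2514, 0.2821]
ee_rot: [180.0, 0.0, 102.4]
force: [0.9, 0.0, -0.1]
gripper_width: 0.997
```

Run:
```python
from h import *
c=capture('wrist'); save(c,'w1.png')
for l in ['button_top','block_top','post_top','jig','plate_hole_a','plate']:
    for r in landmark_of('wrist',l)[:3]: print(l,np.round(r['xyz'],4),round(r['conf'],2),np.round(proj(c,r['xyz'])))
```

```text
button_top [0.6616 0.164  0.0441] 0.58 [214. 166.]
block_top [0.6263 0.2885 0.0566] 0.67 [320. 161.]
post_top [0.663  0.1158 0.0578] 0.92 [171. 160.]
jig [ 6.435e-01  2.127e-01 -1.000e-04] 0.81 [258. 157.]
jig [0.6973 0.3771 0.001 ] 0.26 [362. 218.]
plate_hole_a [ 0.4336  0.3101 -0.0021] 0.79 [370.   3.]
```

View pics/w1.png

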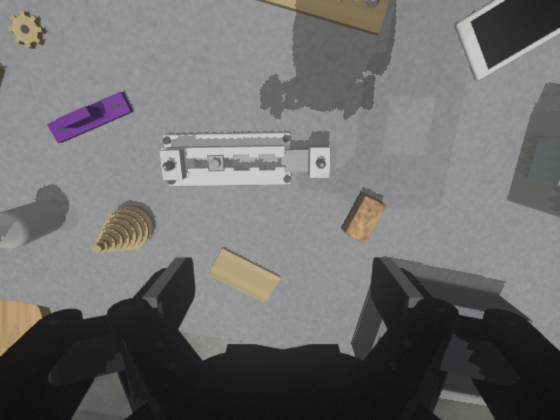

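Run:
```python
from h import *
i=cv2.imread('pics/w1.png')[115:205,150:345]
cv2.imwrite('pics/w1c.png',cv2.resize(i,None,fx=4,fy=4,interpolation=cv2.INTER_CUBIC))
```

```text
(no output)
```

View pics/w1c.png

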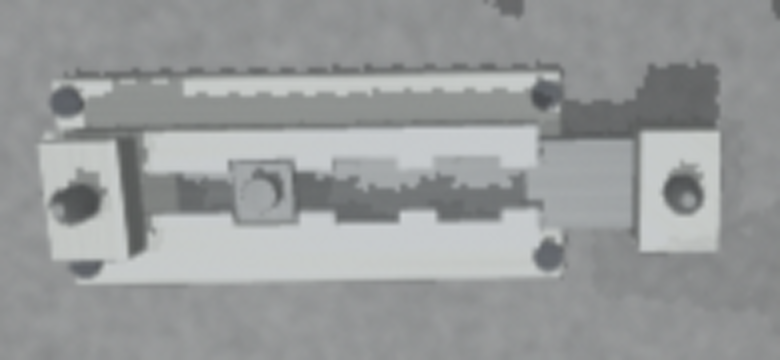

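Run:
```python
from h import *
c=capture('wrist')
P={}
for n,uv,z in [('block',(679,190.5),.058),('post',(86,200),.058),('button',(262,190),.047),('h2',(366,189),.04),('h3',(468,189),.04)]:
    P[n]=ray(c,(150+uv[0]/4-.4,115+uv[1]/4-.4),z); print(n,P[n])
d=P['block']-P['post'];print(np.linalg.norm(d),np.degrees(np.arctan2(d[1],d[0])))
u=d/np.linalg.norm(d)
print('button along from post',(P['button']-P['post'])@u,'expected 50')
# triangulation
t=capture('top')
for n in P: print(n,proj(t,P[n]))
i=t['image'][165:215,185:275]; cv2.imwrite('pics/t1c.png',cv2.resize(i[:,:,::-1],None,fx=8,fy=8,interpolation=cv2.INTER_CUBIC))
```

```text
block [0.62395329 0.29194864 0.058     ]
post [0.66529883 0.11992262 0.058     ]
button [0.65265078 0.16856475 0.047     ]
h2 [0.6463557  0.19889678 0.04      ]
h3 [0.63939435 0.2300341  0.04      ]
0.17692485779361605 103.51440444030904
button along from post 0.050251006034921546 expected 50
block [197.67596952 198.43545113]
post [254.84372379 183.80334281]
button [239.12344198 188.87079713]
h2 [229.44991619 191.48251539]
h3 [219.25261087 193.92399007]
```

View pics/t1c.png

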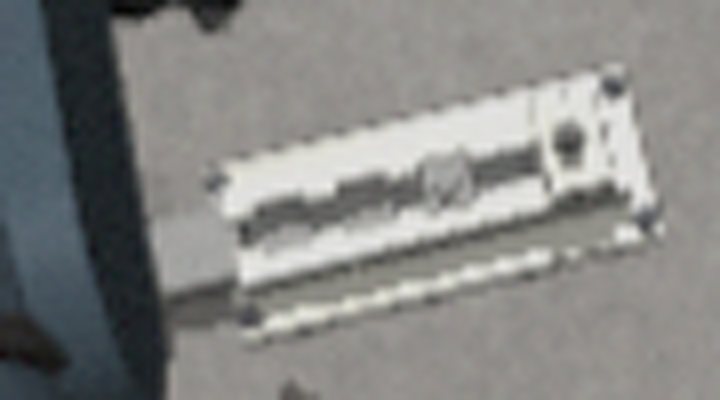

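Run:
```python
from h import *
go([.653,.169,.17],103.5)
```

```text
shift [-0.082  -0.027   0.1126] spin -0.9 dist 0.142
```

>>> move_arm:
  grip: [1,1,1,1,1,1,1,1]
  xyz:
    - [-0.025,-0.008,0.035]
    - [-0.055,-0.018,0.075]
    - [-0.082,-0.027,0.112]
    - [-0.082,-0.027,0.112]
    - [-0.082,-0.027,0.112]
    - [-0.082,-0.027,0.112]
    - [-0.082,-0.027,0.112]
    - [-0.082,-0.027,0.112]
  spin: [-0.3,-0.6,-1,-1,-1,-1,-1,-1]

```text
time_s: 4.0
eef_pos: [0.6541, 0.1684, 0.1711]
ee_rot: [179.9, 0.0, 103.6]
force: [0.2, -0.2, -0.1]
gripper_width: 0.003
```

Run:
```python
from h import *
c=capture('wrist'); save(c,'w2.png'); print(state()['gripper_width'])
for l in ['button_top','block_top','post_top']:
    for r in landmark_of('wrist',l)[:3]: print(l,np.round(r['xyz'],4),round(r['conf'],2),np.round(proj(c,r['xyz'])))
```

```text
-0.003949363282167131
button_top [0.6606 0.1636 0.0452] 0.81 [275. 212.]
block_top [0.6285 0.2884 0.0549] 0.98 [423. 213.]
post_top [0.6647 0.1159 0.0582] 0.95 [219. 208.]
```

View pics/w2.png

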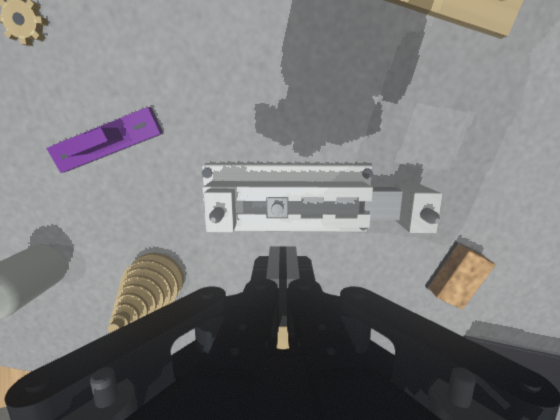

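Run:
```python
from h import *
c=capture('wrist')
i=c['image'][150:290,190:450]; cv2.imwrite('pics/w2c.png',cv2.resize(i[:,:,::-1],None,fx=3,fy=3,interpolation=cv2.INTER_CUBIC))
print(proj(c,[.6541,.1684,.160]),state()['eef_pos'])
```

```text
[282.78796653 263.65370625] [0.65382702 0.16782428 0.17031575]
```

View pics/w2c.png

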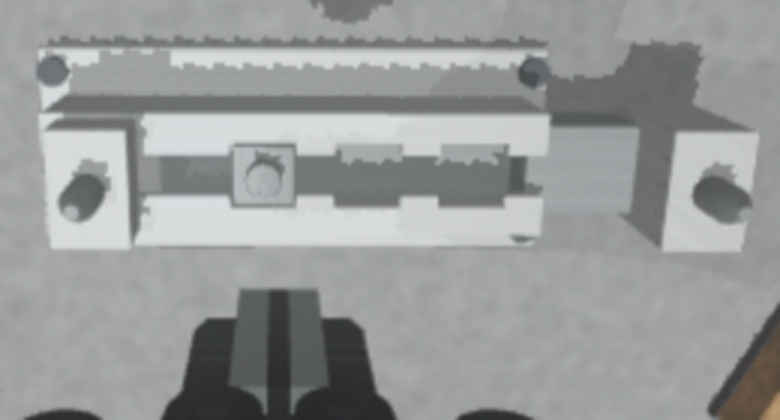

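Run:
```python
from h import *
c=capture('wrist')
P={}
for n,uv,z in [('block',(709,191),.058),('post',(90,189),.058),('button',(264,182),.047)]:
    P[n]=ray(c,(190+uv[0]/3-.33,150+uv[1]/3-.33),z); print(n,P[n])
d=P['block']-P['post'];print(np.linalg.norm(d),np.degrees(np.arctan2(d[1],d[0])))
u=d/np.linalg.norm(d)
print((P['button']-P['post'])@u)
go(list(P['button'][:2])+[.060],103.5)
```

```text
block [0.62760549 0.28824621 0.058     ]
post [0.66831318 0.11637775 0.058     ]
button [0.65774011 0.16469226 0.047     ]
0.1766235618766542 103.32516134060452
0.04945061959420038
shift [-0.0039  0.0031  0.1103] spin 0.0 dist 0.11
```

>>> move_arm:
  grip: [1,1,1,1,1]
  xyz:
    - [-0.002,0.003,0.04]
    - [-0.004,0.004,0.08]
    - [-0.0045,0.0045,0.105]
    - [-0.0045,0.0045,0.106]
    - [-0.0045,0.0045,0.106]
  spin: [0,0,0,0,0]

```text
time_s: 4.92
eef_pos: [0.66, 0.1645, 0.0651]
ee_rot: [179.9, 0.0, 103.5]
force: [-0.2, -0.0, 0.2]
gripper_width: 0.003
```

Run:
```python
from h import *
c=capture('wrist'); save(c,'w3.png'); print(state()['eef_pos'],state()['ee_rot'],state()['force'])
i=c['image'][150:290,150:410]; cv2.imwrite('pics/w3c.png',cv2.resize(i[:,:,::-1],None,fx=3,fy=3,interpolation=cv2.INTER_CUBIC))
```

```text
[0.66040473 0.16458399 0.06577514] [1.79846664e+02 2.29975220e-02 1.03527787e+02] [0.15198812 0.25793727 0.82005713]
```

View pics/w3c.png

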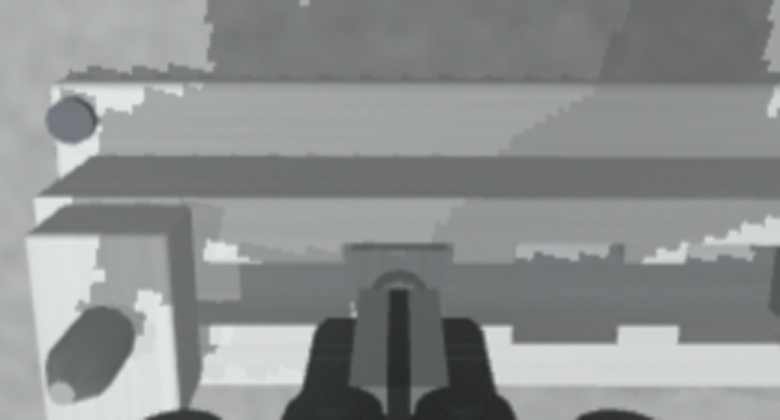

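Run:
```python
from h import *
c=capture('wrist')
far=ray(c,(150+399/3-.3,150+272/3-.3),.047); a=np.radians(13.5); dr=np.array([np.cos(a),np.sin(a),0])
print(far, far+.0055*dr, state()['eef_pos'])
```

```text
[0.65122802 0.16279096 0.047     ] [0.65657605 0.16407491 0.047     ] [0.66046868 0.16462018 0.06601792]
```

>>> move_arm:
  grip: [1,1,1,1,1]
  xyz:
    - [0,-0.003,0.003]
    - [0,-0.003,0.008]
    - [0,-0.003,0.012]
    - [0,-0.003,0.0145]
    - [0,-0.003,0.0145]
  spin: [0,0,0,0,0]

```text
time_s: 5.65
eef_pos: [0.6565, 0.1638, 0.0504]
ee_rot: [180.0, 0.0, 103.5]
force: [-1.9, -0.8, 6.4]
gripper_width: 0.0
```

Run:
```python
from h import *
for k in range(3):
    s=state(); print(s['eef_pos'],s['force']); c=capture('wrist')
i=c['image'][150:290,150:410]; cv2.imwrite('pics/w4c.png',cv2.resize(i[:,:,::-1],None,fx=3,fy=3,interpolation=cv2.INTER_CUBIC))
```

```text
[0.6564943  0.16381285 0.05039914] [-1.8749043  -0.78852439  6.4425855 ]
[0.65652114 0.16382349 0.05052246] [-1.22627179 -0.52848908  6.8890858 ]
[0.65653892 0.16382236 0.05060023] [-1.68464826 -0.20810507  5.95283565]
```

View pics/w4c.png

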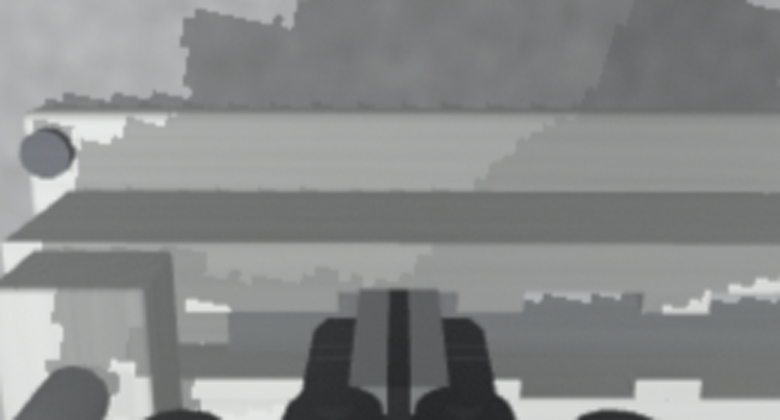

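>>> move_arm:
  grip: [1,1,1,1,1,1,1,1,1,1]
  xyz:
    - [0,0,0.001]
    - [0.001,0,0.001]
    - [0.002,0,0.001]
    - [0.004,0,0.001]
    - [0.006,0,0.001]
    - [0.008,0,0.001]
    - [0.01,0,0.001]
    - [0.012,0,0.001]
    - [0.014,0,0.001]
    - [0.014,0,0.001]
  spin: [0,0,0,0,0,0,0,0,0,0]

```text
time_s: 7.05
eef_pos: [0.6544, 0.1744, 0.051]
ee_rot: [179.9, 0.2, 103.5]
force: [-2.5, -5.0, 10.9]
gripper_width: 0.003
```

Run:
```python
from h import *
for k in range(2):
    s=state(); print(s['eef_pos'],s['force']); c=capture('wrist')
i=c['image'][150:290,150:530]; cv2.imwrite('pics/w5c.png',cv2.resize(i[:,:,::-1],None,fx=2,fy=2,interpolation=cv2.INTER_CUBIC))
```

```text
[0.65438511 0.17444681 0.05097843] [-2.48169175 -4.99259507 10.85282383]
[0.65429709 0.17484977 0.05097833] [-1.78578582 -5.50729512 11.3834773 ]
```

View pics/w5c.png

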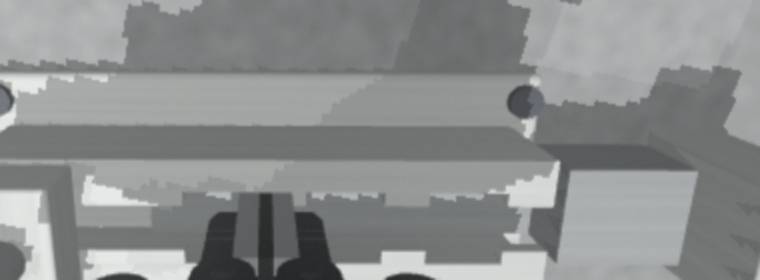

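>>> move_arm:
  grip: [1,1,0.5,0.3,0.3,0.3,0.3,0.3]
  xyz:
    - [0,0,-0.01]
    - [0,0,-0.04]
    - [0.02,0,-0.07]
    - [0.05,0,-0.1]
    - [0.07,0,-0.11]
    - [0.085,0,-0.11]
    - [0.085,0,-0.11]
    - [0.085,0,-0.11]
  spin: [0,0,0,0,0,0,0,0]

```text
time_s: 8.15
eef_pos: [0.6325, 0.2593, 0.1571]
ee_rot: [-179.8, 0.0, 103.5]
force: [0.1, -0.3, 0.6]
gripper_width: 0.701
```

Run:
```python
from h import *
for k in range(2):
    s=state(); print(s['eef_pos'],s['ee_rot'],s['force'],s['gripper_width']); c=capture('wrist')
save(c,'w6.png')
s=state()
np.savez('c6.npz',R=c['R'],t=c['t'],mtx=c['mtx'])
for l in ['button_top','block_top','post_top']:
    for r in landmark_of('wrist',l)[:2]: print(l,np.round(r['xyz'],4),round(r['conf'],2),np.round(proj(c,r['xyz'])))
i=c['image'][150:290,50:430]; cv2.imwrite('pics/w6c.png',cv2.resize(i[:,:,::-1],None,fx=2,fy=2,interpolation=cv2.INTER_CUBIC))
```

```text
[0.63254537 0.25927719 0.15714539] [-1.79834076e+02  2.62036119e-02  1.03516502e+02] [ 0.14627411 -0.28553173  0.6385437 ] 0.7006931960393203
[0.63286164 0.25909105 0.15739477] [-1.79863610e+02  1.91161215e-02  1.03487617e+02] [0.46018437 0.41619521 0.19486532] 0.6967060711327981
button_top [0.6579 0.1753 0.0406] 0.8 [182. 215.]
block_top [0.6228 0.2999 0.0553] 0.56 [333. 214.]
post_top [0.6657 0.1181 0.0597] 0.97 [102. 214.]
post_top [0.694  0.3735 0.0025] 0.44 [373. 277.]
```

View pics/w6c.png

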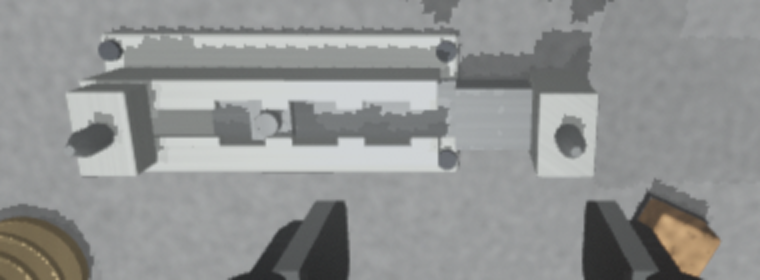

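The button has moved about 12 mm out of hole 1 and is held down by the roof. Next I'll pinch the block at crop (565,134).

Run:
```python
from h import *
c=capture('wrist')
b=ray(c,(50+565/2-.25,150+134/2-.25),.058);p=ray(c,(50+102/2,150+131/2),.058); print(b,p,np.linalg.norm(b-p)); d=b-p; print(np.degrees(np.arctan2(d[1],d[0])))
go([b[0],b[1],.058],103.4)
```

```text
[0.62575871 0.29957224 0.058     ] [0.6686498  0.11581904 0.058     ] 0.18869256036332438
103.13855805517983
shift [0.0408 0.002  0.1005] spin 0.1 dist 0.109
```

>>> move_arm:
  grip: [0.3,0.3,0.3,0.3,0.3,0.6,0.8,0.8,0.8,0.8]
  xyz:
    - [0.02,0.001,0.02]
    - [0.04,0.002,0.05]
    - [0.041,0.002,0.085]
    - [0.041,0.002,0.105]
    - [0.041,0.002,0.105]
    - [0.041,0.002,0.105]
    - [0.041,0.002,0.105]
    - [0.041,0.002,0.105]
    - [0.041,0.002,0.105]
    - [0.041,0.002,0.105]
  spin: [0,0,0,0,0,0,0,0,0,0]
  grip_force: 20

```text
time_s: 9.7
eef_pos: [0.6268, 0.3005, 0.0556]
ee_rot: [179.8, 0.0, 103.5]
force: [-0.2, -1.6, 5.6]
gripper_width: 0.268
```

Run:
```python
from h import *
for k in range(2):
    s=state(); print(s['eef_pos'],s['ee_rot'],s['force'],s['gripper_width']); c=capture('wrist')
save(c,'w7.png')
```

```text
[0.62675634 0.3005093  0.05557436] [1.79818466e+02 6.82841864e-04 1.03518154e+02] [-0.17950077 -1.63390346  5.55968668] 0.2681970295870396
[0.62678722 0.30049967 0.05558959] [1.79816228e+02 9.24109217e-04 1.03516530e+02] [-0.02530291 -0.34935986  6.153651  ] 0.2700410817009631
```

View pics/w7.png

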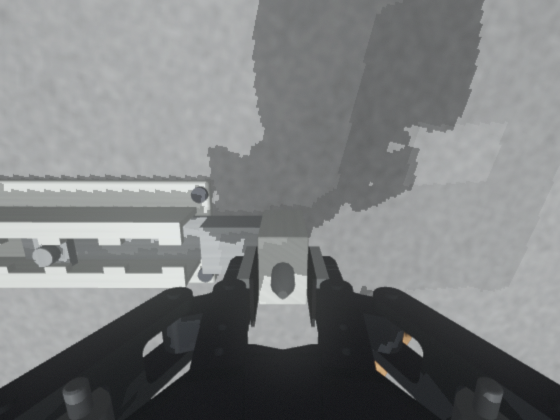

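>>> move_arm:
  grip: [0.8,0.8,0.8,0.8,0.8,0.8,0.8,0.8,0.8,0.8]
  xyz:
    - [0.002,0,0]
    - [0.004,0,0]
    - [0.006,0,0]
    - [0.008,0,0]
    - [0.01,0,0]
    - [0.012,0,0]
    - [0.013,0,0]
    - [0.014,0,0]
    - [0.015,0,0]
    - [0.016,0,0]
  spin: [0,0,0,0,0,0,0,0,0,0]

```text
time_s: 11.05
eef_pos: [0.6234, 0.3148, 0.0556]
ee_rot: [179.8, 0.1, 103.5]
force: [0.4, -3.2, 6.5]
gripper_width: 0.275
```

>>> move_arm:
  grip: [0.8,0.8,0.8,0.8,0.8,0.8,0.8,0.8]
  xyz:
    - [0.0005,0,0]
    - [0.001,0,0]
    - [0.0015,0,0]
    - [0.002,0,0]
    - [0.0025,0,0]
    - [0.003,0,0]
    - [0.0035,0,0]
    - [0.004,0,0]
  spin: [0,0,0,0,0,0,0,0]

```text
time_s: 12.05
eef_pos: [0.6222, 0.3196, 0.0556]
ee_rot: [179.8, 0.0, 103.5]
force: [0.3, -1.2, 5.9]
gripper_width: 0.277
```

Run:
```python
from h import *
for k in range(2):
    s=state(); print(s['eef_pos'],s['force'],s['gripper_width']); c=capture('wrist')
i=c['image'][200:310,0:330]; cv2.imwrite('pics/w8c.png',cv2.resize(i[:,:,::-1],None,fx=2,fy=2,interpolation=cv2.INTER_CUBIC))
```

```text
[0.62222876 0.31955601 0.05558224] [ 0.31272219 -1.16245297  5.90340057] 0.2765014344016794
[0.62223223 0.31969178 0.05556462] [-0.08931239 -1.58080005  6.03406966] 0.2724134824895747
```

View pics/w8c.png

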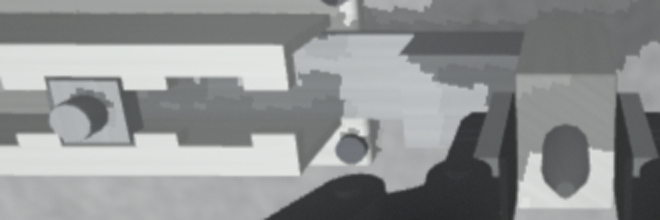

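It looks sprung up in hole 2. I'll test the lock with a small tug.

>>> move_arm:
  grip: [0.8,0.8,0.8,0.8]
  xyz:
    - [0.001,0,0]
    - [0.002,0,0]
    - [0.003,0,0]
    - [0.003,0,0]
  spin: [0,0,0,0]

```text
time_s: 12.65
eef_pos: [0.6218, 0.3213, 0.0555]
ee_rot: [179.8, 0.1, 103.5]
force: [0.3, -3.8, 6.5]
gripper_width: 0.272
```

>>> move_arm:
  grip: [0.8,0.8,0.6,0.4,0.3,0.3,0.3]
  xyz:
    - [-0.002,0,0]
    - [-0.003,0,0]
    - [-0.003,0,0]
    - [-0.003,0,0]
    - [-0.003,0,0]
    - [-0.003,0,-0.03]
    - [-0.003,0,-0.08]
  spin: [0,0,0,0,0,0,0]

```text
time_s: 13.52
eef_pos: [0.619, 0.3192, 0.1318]
ee_rot: [-179.6, 0.0, 103.5]
force: [0.4, 0.2, 0.2]
gripper_width: 0.7
```

>>> move_arm:
  grip: [0.3,0.3,0.3]
  xyz:
    - [-0.05,0,-0.03]
    - [-0.09,0,-0.03]
    - [-0.09,0,-0.03]
  spin: [0,0,0]

```text
time_s: 13.9
eef_pos: [0.6429, 0.2293, 0.1643]
ee_rot: [180.0, 0.0, 103.3]
force: [-0.3, -0.1, -0.1]
gripper_width: 0.698
```

Run:
```python
from h import *
for k in range(2):
    s=state(); print(s['eef_pos'],s['force'],s['gripper_width']); c=capture('wrist')
for l in ['button_top','block_top','post_top']:
    for r in landmark_of('wrist',l)[:2]: print(l,np.round(r['xyz'],4),round(r['conf'],2),np.round(proj(c,r['xyz'])))
i=c['image'][140:290,100:500]; cv2.imwrite('pics/w9c.png',cv2.resize(i[:,:,::-1],None,fx=2,fy=2,interpolation=cv2.INTER_CUBIC))
```

```text
[0.6428909  0.22930259 0.16431295] [-0.29803904 -0.1048311  -0.05010291] 0.6984700209653905
[0.64204976 0.23097317 0.1637193 ] [-0.91193779  1.87940135 -0.74366085] 0.7020326970444739
button_top [0.6569 0.1955 0.0469] 0.68 [239. 216.]
post_top [0.668  0.1169 0.0599] 0.85 [140. 212.]
```

View pics/w9c.png

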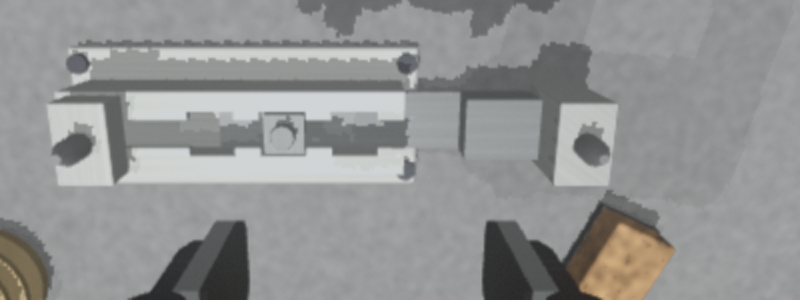

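Run:
```python
from h import *
c=capture('wrist')
for k in range(3): c=capture('wrist')
save(c,'w10.png')
i=c['image'][140:290,80:480]; cv2.imwrite('pics/w10c.png',cv2.resize(i[:,:,::-1],None,fx=2,fy=2,interpolation=cv2.INTER_CUBIC))
np.savez('c10.npz',R=c['R'],t=c['t'],mtx=c['mtx']); print(state()['eef_pos'],state()['time_s'])
```

```text
[0.64150118 0.23320516 0.16346325] 14.35
```

View pics/w10c.png

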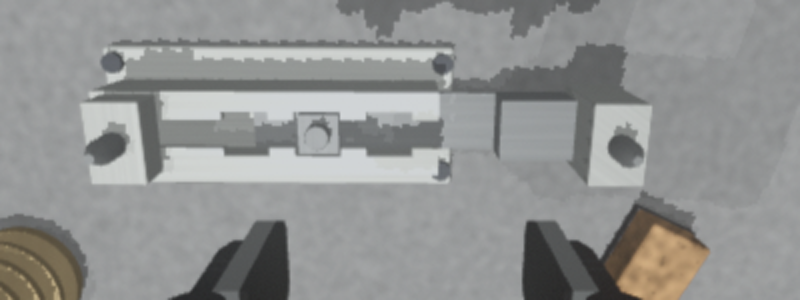

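Run:
```python
from h import *
c=np.load('c10.npz')
b=ray(c,(80+619/2-.25,140+144/2-.25),.058);p=ray(c,(80+116/2-.25,140+143/2-.25),.058)
d=b-p;print(b,p,np.linalg.norm(d),np.degrees(np.arctan2(d[1],d[0])),(b+p)/2)
# pin tops
# plate
for n in ['scene','top']:
    capture(n)
    for l in ['plate','plate_hole_a','plate_hole_b']:
        for r in landmark_of(n,l)[:2]: print(n,l,np.round(r['xyz'],4),round(r['conf'],2))
go([.5,.2,.2],178)
go([.5,.2,.2],-2)
```

```text
[0.61972491 0.31970434 0.058     ] [0.66841194 0.11663955 0.058     ] 0.20881986295723118 103.48278742595676 [0.64406842 0.21817195 0.058     ]
scene plate [ 0.4317  0.1992 -0.0039] 0.61
scene plate_hole_a [ 0.4258  0.0973 -0.0018] 0.83
scene plate_hole_a [ 0.478  -0.2847  0.0048] 0.3
scene plate_hole_b [ 0.4258  0.0973 -0.0018] 0.83
scene plate_hole_b [ 0.478  -0.2847  0.0048] 0.3
top plate [ 0.4327  0.2018 -0.0023] 0.87
top plate_hole_a [0.649  0.1978 0.0482] 0.73
top plate_hole_a [0.4252 0.0975 0.0037] 0.61
top plate_hole_b [0.649  0.1978 0.0482] 0.73
top plate_hole_b [0.4252 0.0975 0.0037] 0.61
shift [ 0.0018 -0.1455 -0.0362] spin -74.5 dist 0.15
shift [ 0.0018 -0.1455 -0.0362] spin 105.5 dist 0.15
```

Run:
```python
from h import *
go([.431,.2,.22],-1.6)
```

```text
shift [ 0.018  -0.2126 -0.0562] spin 105.1 dist 0.221
```

>>> move_arm:
  grip: [0.3,0.3,0.3,0.3,0.3,0.3,0.3,0.3,0.3,0.3]
  xyz:
    - [0.0,-0.02,-0.03]
    - [0.004,-0.045,-0.057]
    - [0.006,-0.07,-0.057]
    - [0.008,-0.095,-0.057]
    - [0.01,-0.12,-0.057]
    - [0.012,-0.145,-0.057]
    - [0.014,-0.17,-0.057]
    - [0.016,-0.195,-0.057]
    - [0.017,-0.212,-0.057]
    - [0.017,-0.212,-0.057]
  spin: [10.5,21,31.5,42,52.5,63,73.5,84,94.5,105]

```text
time_s: 16.0
eef_pos: [0.4301, 0.199, 0.221]
ee_rot: [180.0, 0.1, -1.8]
force: [-0.3, 0.3, -0.3]
gripper_width: 0.7
```

Run:
```python
from h import *
for k in range(4):c=capture('wrist')
s=state(); print(s['eef_pos'],s['ee_rot'])
save(c,'w11.png'); np.savez('c11.npz',R=c['R'],t=c['t'],mtx=c['mtx'])
for l in ['plate','plate_hole_a']:
    for r in landmark_of('wrist',l)[:2]: print(l,np.round(r['xyz'],4),round(r['conf'],2),np.round(proj(c,r['xyz'])))
```

```text
[0.43215786 0.19925511 0.22104023] [-1.79991488e+02 -4.22082835e-02 -1.29659141e+00]
plate [4.333e-01 2.021e-01 3.000e-04] 0.59 [283. 184.]
plate_hole_a [ 0.4234  0.0984 -0.0037] 0.76 [277. 262.]
plate_hole_a [ 0.4339  0.3085 -0.0016] 0.64 [282.  89.]
```

View pics/w11.png

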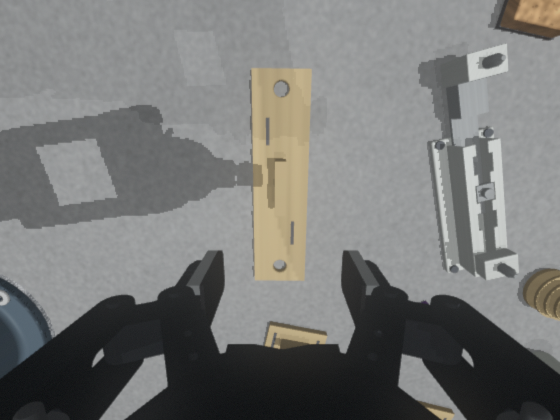

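Run:
```python
from h import *
i=cv2.imread('pics/w11.png')[60:290,235:330]
cv2.imwrite('pics/w11c.png',cv2.rotate(cv2.resize(i,None,fx=3.4,fy=3.4,interpolation=cv2.INTER_CUBIC),cv2.ROTATE_90_CLOCKWISE))
```

```text
(no output)
```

View pics/w11c.png

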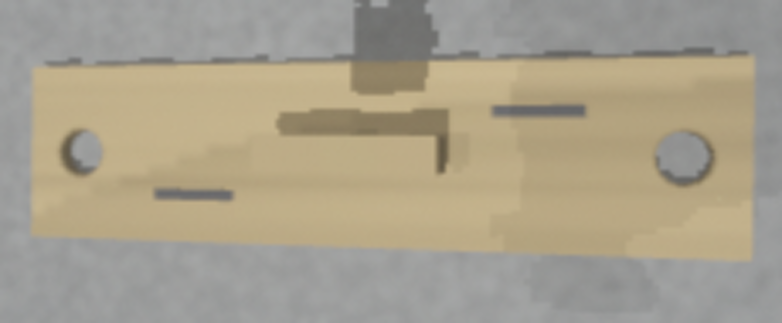

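Run:
```python
from h import *
c=np.load('c11.npz')
f=lambda x,y:(235+y/3.4-.35,60+(781-x)/3.4-.35)
a=ray(c,f(81,152),.009);b=ray(c,f(686,158),.009);d=b-a
print(a,b,np.linalg.norm(d),np.degrees(np.arctan2(d[1],d[0])),(a+b)/2)
cor=[ray(c,f(*p),.009) for p in [(33,67),(753,57),(753,260),(33,237)]]
print(np.array(cor),np.mean(cor,0)); print(ray(c,f(437,154),.037))
m=(a+b)/2
go([m[0],m[1],.05],np.degrees(np.arctan2(d[1],d[0]))-90)
```

```text
[0.42597014 0.09904607 0.009     ] [0.43327427 0.30902168 0.009     ] 0.21010260610256376 88.0077339230677 [0.4296222  0.20403387 0.009     ]
[[0.39330884 0.07992101 0.009     ]
 [0.40225495 0.3291805  0.009     ]
 [0.46555092 0.32774298 0.009     ]
 [0.45761618 0.07840045 0.009     ]] [0.42968272 0.20381124 0.009     ]
[0.43029922 0.2337583  0.037     ]
shift [-0.0027 -0.0047  0.1709] spin 0.6 dist 0.171
```

>>> move_arm:
  grip: [0.3,0.3,0.3,0.3,0.3,0.3,1,1,1,1]
  xyz:
    - [-0.001,-0.004,0.05]
    - [-0.003,-0.005,0.1]
    - [-0.003,-0.005,0.15]
    - [-0.003,-0.005,0.185]
    - [-0.003,-0.005,0.195]
    - [-0.003,-0.005,0.195]
    - [-0.003,-0.005,0.195]
    - [-0.003,-0.005,0.195]
    - [-0.003,-0.005,0.195]
    - [-0.003,-0.005,0.195]
  spin: [0.6,0.6,0.6,0.6,0.6,0.6,0.6,0.6,0.6,0.6]
  grip_force: 50

```text
time_s: 17.55
eef_pos: [0.4296, 0.2045, 0.027]
ee_rot: [-180.0, -0.1, -2.1]
force: [0.0, 0.2, 6.3]
gripper_width: 0.132
```

>>> move_arm:
  grip: [1,1,1,1,1,1,1]
  xyz:
    - [0,0,0]
    - [0,0,0]
    - [0,0,-0.02]
    - [0,0,-0.05]
    - [0,0,-0.09]
    - [0,0,-0.12]
    - [0,0,-0.12]
  spin: [0,0,0,0,0,0,0]

```text
time_s: 18.42
eef_pos: [0.4302, 0.2047, 0.1479]
ee_rot: [-179.9, -0.3, -2.1]
force: [-0.5, -0.1, -2.2]
gripper_width: 0.127
```

Run:
```python
from h import *
for k in range(3):c=capture('wrist')
s=state(); print(s['eef_pos'],s['ee_rot'],s['force'],s['gripper_width'])
save(c,'w12.png'); np.savez('c12.npz',R=c['R'],t=c['t'],mtx=c['mtx'])
```

```text
[0.42805945 0.20410244 0.14507082] [ 1.79972041e+02  1.03268882e-01 -2.06563341e+00] [ 0.23288876 -0.19517145 -1.7561197 ] 0.12891235366488735
```

View pics/w12.png

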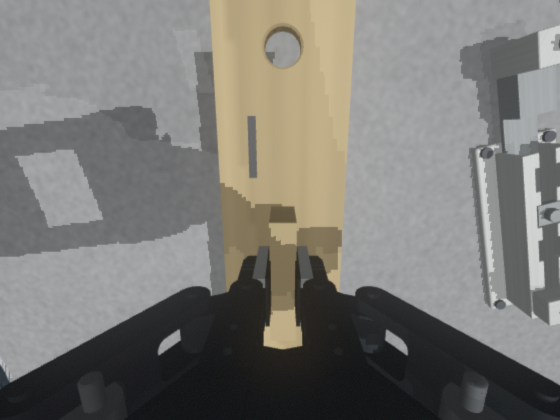

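Run:
```python
from h import *
c=np.load('c12.npz'); s=state(); e=s['eef_pos']; a=np.radians(s['ee_rot'][2])
h=ray(c,(283,48),.127); d=h-e; print(h, d[0]*np.cos(a)+d[1]*np.sin(a), d[0]*np.sin(a)-d[1]*np.cos(a))
print(look_for('top','ply_tree')[:1])
go([.6441,.2182,.150],13.4)
```

```text
[0.43228305 0.30744402 0.127     ] 0.0004959778794216235 -0.10342666783848432
[{'xyz': [0.7676, 0.0545, 0.0423], 'conf': 0.77}]
shift [ 0.2155 -0.022  -0.0053] spin -15.5 dist 0.217
```

>>> move_arm:
  grip: [1,1,1,1,1,1,1,1]
  xyz:
    - [0.02,-0.002,-0.002]
    - [0.055,-0.006,-0.004]
    - [0.095,-0.01,-0.005]
    - [0.135,-0.014,-0.005]
    - [0.175,-0.018,-0.005]
    - [0.205,-0.021,-0.005]
    - [0.2155,-0.022,-0.005]
    - [0.2155,-0.022,-0.005]
  spin: [-1,-4,-7,-10,-13,-15,-15.5,-15.5]

```text
time_s: 19.62
eef_pos: [0.6441, 0.2183, 0.1491]
ee_rot: [-180.0, 0.2, 13.4]
force: [-0.5, -0.1, -1.9]
gripper_width: 0.128
```

Run:
```python
from h import *
for k in range(4):c=capture('wrist')
s=state(); print(s['eef_pos'],s['ee_rot'],s['force'],s['gripper_width'])
save(c,'w13.png'); np.savez('c13.npz',R=c['R'],t=c['t'],mtx=c['mtx'])
for n in ['scene','top']:
    c=capture(n);save(c,n+'13.png')
c=capture('scene');cv2.imwrite('pics/s13c.png',cv2.resize(c['image'][130:270,260:450,::-1],None,fx=4,fy=4,interpolation=cv2.INTER_CUBIC))
```

```text
[0.64350525 0.21856342 0.150509  ] [-1.79988568e+02  1.20431858e-01  1.34424367e+01] [ 0.28244918  0.21607805 -2.0559186 ] 0.13412983134895698
```

View pics/w13.png

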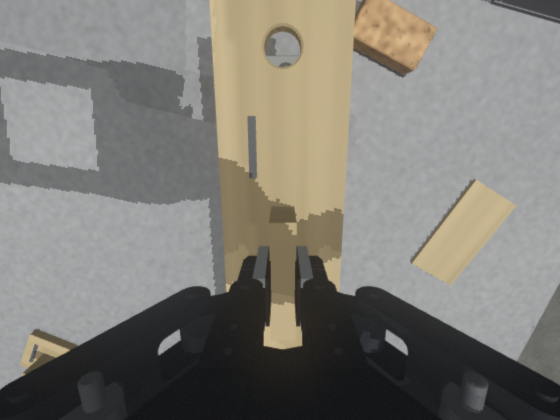

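View pics/s13c.png

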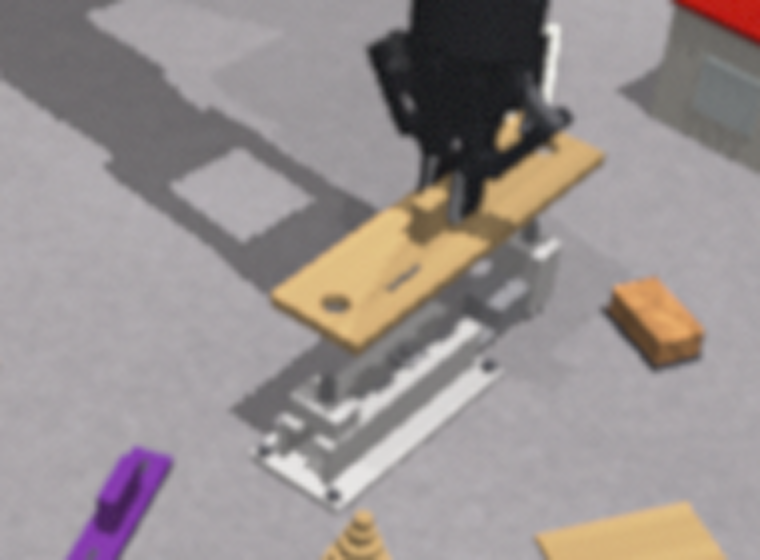

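Run:
```python
from h import *
c=np.load('c13.npz')
print(proj(c,[.6197,.3197,.078]),proj(c,[.6197,.3197,.058]))
```

```text
[283.87608372  69.00812559] [283.81107127  74.46810385]
```

>>> move_arm:
  grip: [1,1,1,1,1]
  xyz:
    - [0,0,0.01]
    - [0,0,0.025]
    - [0,0,0.036]
    - [0,0,0.036]
    - [0,0,0.036]
  spin: [0,0,0,0,0]

```text
time_s: 20.6
eef_pos: [0.6453, 0.2185, 0.1147]
ee_rot: [180.0, -0.0, 13.4]
force: [0.8, -0.3, -1.1]
gripper_width: 0.129
```

Run:
```python
from h import *
for k in range(4):c=capture('wrist')
s=state(); print(s['eef_pos'],s['ee_rot'],s['force'],s['gripper_width'])
np.savez('c14.npz',R=c['R'],t=c['t'],mtx=c['mtx'])
cv2.imwrite('pics/w14c.png',cv2.resize(c['image'][0:140,190:390,::-1],None,fx=4,fy=4,interpolation=cv2.INTER_CUBIC))
c=capture('scene');cv2.imwrite('pics/s14c.png',cv2.resize(c['image'][130:270,260:450,::-1],None,fx=4,fy=4,interpolation=cv2.INTER_CUBIC))
```

```text
[0.64550598 0.21860317 0.11541613] [ 1.79995389e+02 -6.82952966e-02  1.34333523e+01] [-0.36380058 -0.21891328 -1.78090419] 0.12920516852498407
```

View pics/w14c.png

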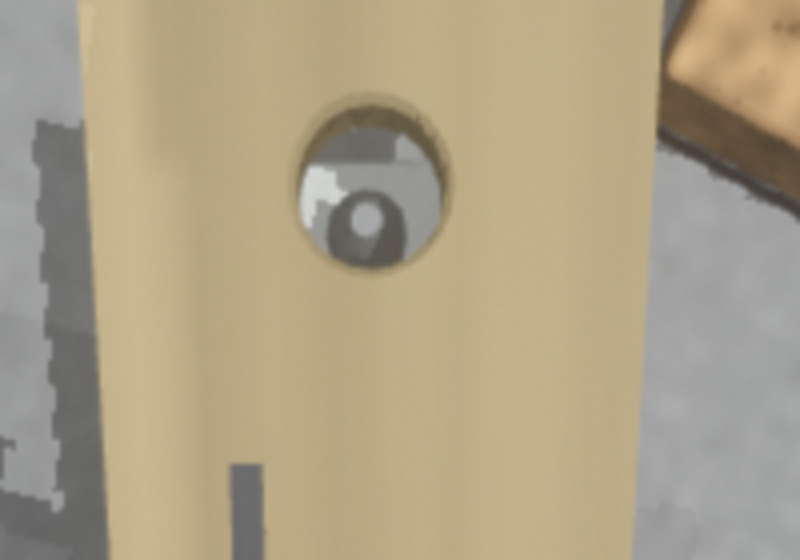

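View pics/s14c.png

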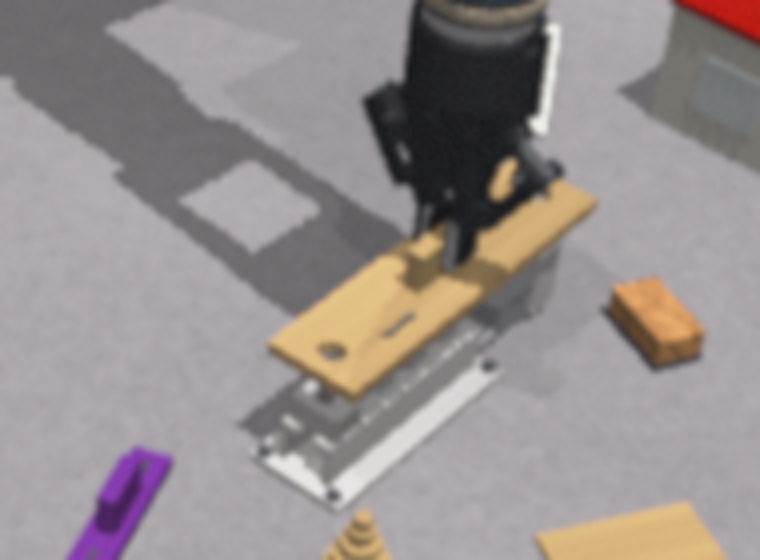

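Run:
```python
from h import *
c=np.load('c14.npz');s=state()
pin=ray(c,(190+367/4-.4,218/4-.4),.078); hole=ray(c,(190+371/4-.4,183/4-.4),.0974)
a=np.radians(13.4);
for n,q in [('d',pin-hole),('h',hole-s['eef_pos'])]: print(n,q[0]*np.cos(a)+q[1]*np.sin(a), q[0]*np.sin(a)-q[1]*np.cos(a))
print(pin,hole)
```

```text
d -0.00048664528641859095 -0.0005819435364174165
h -1.0608826413949918e-05 -0.10424663695713143
[0.62065288 0.32043873 0.078     ] [0.62126114 0.31998541 0.0974    ]
```

>>> move_arm:
  grip: [1,1,1,1,1,1,1]
  xyz:
    - [0,0,0.004]
    - [0,0,0.008]
    - [0,0,0.012]
    - [0,0,0.015]
    - [0,0,0.018]
    - [0,0,0.021]
    - [0,0,0.021]
  spin: [0,0,0,0,0,0,0]

```text
time_s: 21.72
eef_pos: [0.6449, 0.2185, 0.0935]
ee_rot: [-180.0, 0.0, 13.4]
force: [0.5, 0.5, -1.5]
gripper_width: 0.129
```

Run:
```python
from h import *
for k in range(2):c=capture('wrist')
s=state(); print(s['eef_pos'],s['ee_rot'],s['force'],s['gripper_width'])
cv2.imwrite('pics/w15c.png',cv2.resize(c['image'][0:140,190:390,::-1],None,fx=4,fy=4,interpolation=cv2.INTER_CUBIC))
c=capture('scene');cv2.imwrite('pics/s15c.png',cv2.resize(c['image'][130:270,260:450,::-1],None,fx=4,fy=4,interpolation=cv2.INTER_CUBIC))
```

```text
[0.64515062 0.21851281 0.09383414] [ 1.79999329e+02 -4.93007087e-03  1.34296741e+01] [ 0.2363604   0.49131066 -2.31255307] 0.13283287405360092
```

View pics/s15c.png

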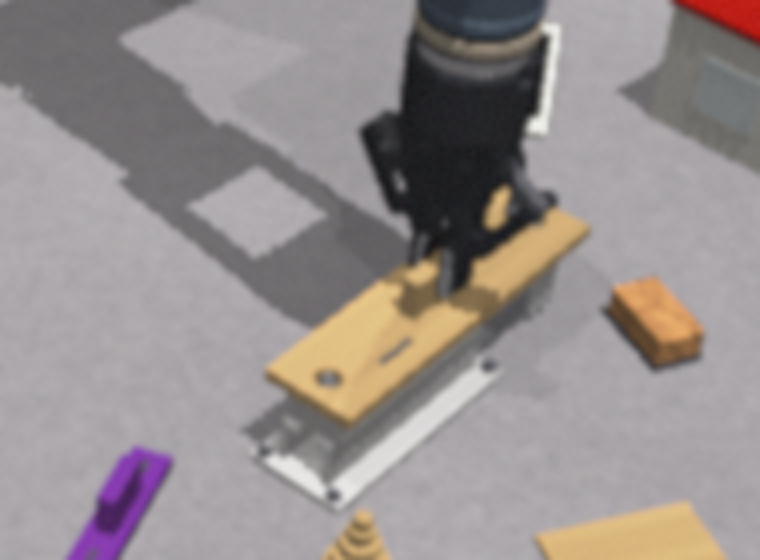

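>>> move_arm:
  grip: [1,1,1,1,1,1]
  xyz:
    - [0,0,0.003]
    - [0,0,0.006]
    - [0,0,0.008]
    - [0,0,0.009]
    - [0,0,0.0095]
    - [0,0,0.0095]
  spin: [0,0,0,0,0,0]

```text
time_s: 22.62
eef_pos: [0.6449, 0.2185, 0.0851]
ee_rot: [180.0, 0.0, 13.4]
force: [-3.2, -0.7, 6.2]
gripper_width: 0.133
```

Run:
```python
from h import *
for k in range(2):c=capture('wrist')
s=state(); print(s['eef_pos'],s['ee_rot'],s['force'],s['gripper_width'])
```

```text
[0.64492173 0.21848604 0.08505871] [1.79997425e+02 1.16136361e-02 1.34356555e+01] [-3.02583103 -1.186672    5.35081284] 0.1261950950801101
```

Contact: the underside is at 0.0581 m and the force has turned upward. I'll release and lift, then check.

>>> move_arm:
  grip: [0.7,0.4,0.4,0.4,0.4,0.4,0.4,0.4]
  xyz:
    - [0,0,0]
    - [0,0,0]
    - [0,0,0]
    - [0,0,-0.01]
    - [0,0,-0.04]
    - [0,0,-0.08]
    - [0,0,-0.11]
    - [0,0,-0.11]
  spin: [0,0,0,0,0,0,0,0]

```text
time_s: 23.72
eef_pos: [0.6473, 0.2189, 0.1984]
ee_rot: [180.0, -0.5, 13.4]
force: [-0.5, 0.3, -0.6]
gripper_width: 0.606
```

Run:
```python
from h import *
for k in range(4):c=capture('wrist')
s=state(); print(s['eef_pos'],s['ee_rot'],s['force'],s['gripper_width'])
save(c,'w16.png'); np.savez('c16.npz',R=c['R'],t=c['t'],mtx=c['mtx'])
c=capture('scene');save(c,'scene16.png');cv2.imwrite('pics/s16c.png',cv2.resize(c['image'][130:270,260:450,::-1],None,fx=4,fy=4,interpolation=cv2.INTER_CUBIC))
```

```text
[0.64409191 0.21831751 0.1929025 ] [-1.79990087e+02  1.63085367e-01  1.34300428e+01] [-1.08518523 -0.09447088  0.3485077 ] 0.5988170125682906
```

View pics/s16c.png

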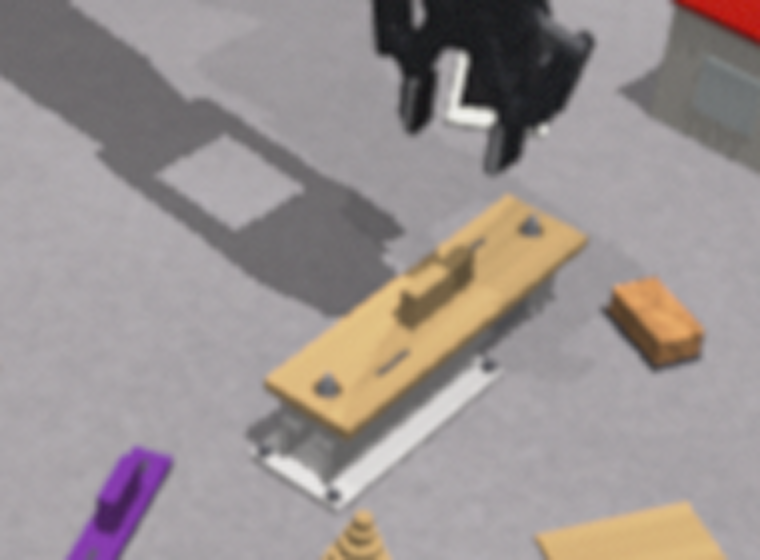

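View pics/w16.png

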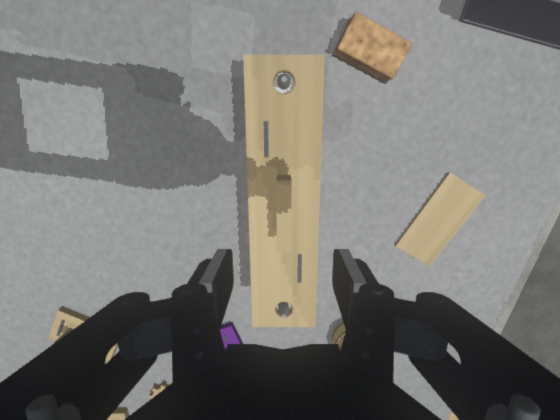

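The plate is seated, with both pins showing through its holes at (284,82) and (284,309). Next are the loose parts, so I'll take a new top view.

Run:
```python
from h import *
for n in ['top','scene']:
  c=capture(n); save(c,n+'17.png')
  if n=='top': cv2.imwrite('pics/t17c.png',cv2.resize(c['image'][170:330,270:450,::-1],None,fx=3.5,fy=3.5,interpolation=cv2.INTER_CUBIC))
  for l in ['rib1','foot1','long1','wide1','tray']:
    for r in landmark_of(n,l)[:4]: print(n,l,np.round(r['xyz'],4),round(r['conf'],2),np.round(proj(c,r['xyz'])))
```

```text
top rib1 [ 0.4566 -0.1604  0.0011] 0.74 [347. 252.]
top rib1 [ 0.6404 -0.0118  0.    ] 0.73 [298. 194.]
top rib1 [ 0.3447 -0.3161  0.004 ] 0.71 [399. 287.]
top foot1 [ 0.446  -0.0146  0.0033] 0.9 [300. 256.]
top foot1 [ 0.6321 -0.161   0.0053] 0.58 [346. 196.]
top long1 [ 0.5014 -0.3542  0.0027] 0.95 [409. 236.]
top long1 [ 0.5012 -0.3956  0.0076] 0.88 [423. 236.]
top wide1 [ 0.4726 -0.2823  0.0037] 0.79 [386. 246.]
top wide1 [ 5.370e-01 -2.839e-01 -1.000e-04] 0.62 [386. 225.]
top tray [0.6219 0.3174 0.0576] 0.24 [189. 199.]
scene rib1 [ 0.3075 -0.1459 -0.0027] 0.9 [180. 204.]
scene rib1 [ 4.567e-01 -1.567e-01  1.000e-04] 0.72 [200. 238.]
scene rib1 [ 0.3465 -0.3181 -0.0007] 0.72 [123. 236.]
scene rib1 [ 0.6406 -0.0169 -0.0025] 0.68 [287. 262.]
scene foot1 [ 6.314e-01 -1.561e-01  1.000e-04] 0.82 [234. 282.]
scene foot1 [ 0.4406 -0.0214  0.0014] 0.63 [244. 214.]
scene long1 [ 0.505  -0.3516  0.0035] 0.95 [132. 281.]
scene long1 [ 0.4994 -0.3949  0.0023] 0.61 [112. 288.]
scene wide1 [ 0.5338 -0.2761  0.0058] 0.92 [167. 275.]
scene wide1 [ 0.4756 -0.2828  0.0075] 0.8 [155. 260.]
scene wide1 [ 0.6877 -0.3707 -0.0021] 0.32 [154. 345.]
scene tray [ 0.5031 -0.3257 -0.0019] 0.66 [143. 278.]
```

View pics/t17c.png

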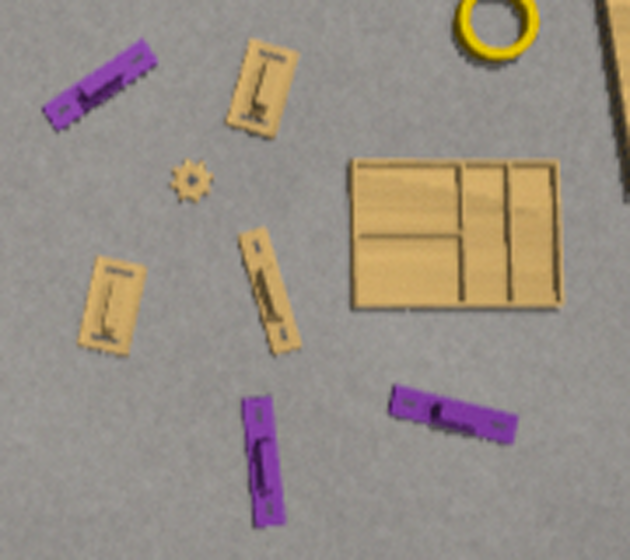

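The crop shows one plywood rib at (269,290), plywood feet at (112,305) and (262,90), three purple ribs that aren't meant, and the gear at (191,180). I'll start with the far foot.

Run:
```python
from h import *
go([.632,-.16,.2],74)
```

```text
shift [-0.1007  0.3651 -0.0057] spin -60.6 dist 0.379
```

>>> move_arm:
  grip: [0.4,0.4,0.4,0.4,0.4,0.4,0.4,0.4,0.4,0.4]
  xyz:
    - [-0.005,0.015,-0.007]
    - [-0.02,0.06,-0.007]
    - [-0.035,0.11,-0.007]
    - [-0.05,0.16,-0.007]
    - [-0.06,0.21,-0.007]
    - [-0.07,0.26,-0.007]
    - [-0.08,0.31,-0.007]
    - [-0.09,0.35,-0.007]
    - [-0.1,0.366,-0.007]
    - [-0.1,0.366,-0.007]
  spin: [-5,-12,-20,-28,-36,-44,-52,-60,-60.5,-60.5]

```text
time_s: 25.82
eef_pos: [0.6326, -0.1622, 0.2013]
ee_rot: [180.0, -0.0, 73.8]
force: [1.0, -0.1, -0.5]
gripper_width: 0.596
```

Run:
```python
from h import *
for k in range(4):c=capture('wrist')
s=state(); print(s['eef_pos'],s['ee_rot'],s['force'])
save(c,'w18.png'); np.savez('c18.npz',R=c['R'],t=c['t'],mtx=c['mtx'])
for r in landmark_of('wrist','foot1')[:4]: print(np.round(r['xyz'],4),round(r['conf'],2),np.round(proj(c,r['xyz'])))
```

```text
[ 0.63302639 -0.15939509  0.20138654] [-1.79995412e+02 -2.20038846e-02  7.39997667e+01] [-0.53556329 -0.07909148  0.47364098]
[ 0.636  -0.1588 -0.0039] 0.96 [284. 191.]
```

View pics/w18.png

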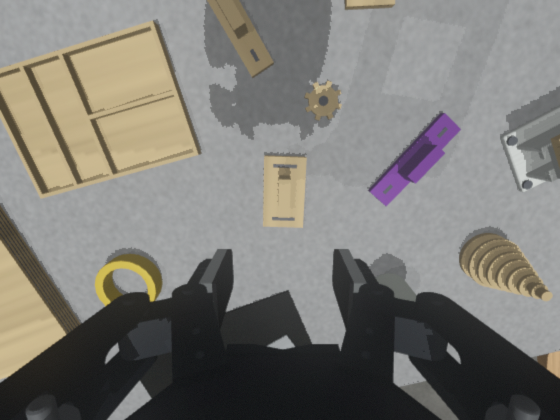

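```bash
cat > crop.py <<'E'
import sys,cv2
f,x0,x1,y0,y1,k,o=sys.argv[1:]
i=cv2.imread(f)[int(y0):int(y1),int(x0):int(x1)]
cv2.imwrite(o,cv2.resize(i,None,fx=float(k),fy=float(k),interpolation=cv2.INTER_CUBIC))
E
python3 crop.py pics/w18.png 240 330 140 240 6 pics/w18c.png; python3 crop.py pics/w18.png 0 220 10 210 3.6 pics/w18d.png
```

```text
(no output)
```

View pics/w18c.png

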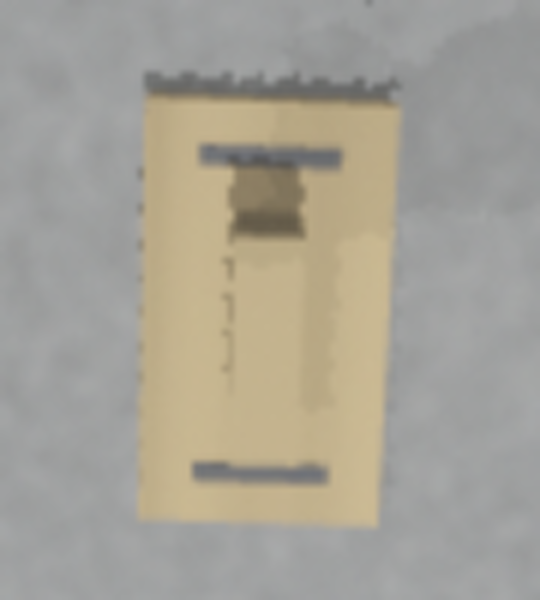

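View pics/w18d.png

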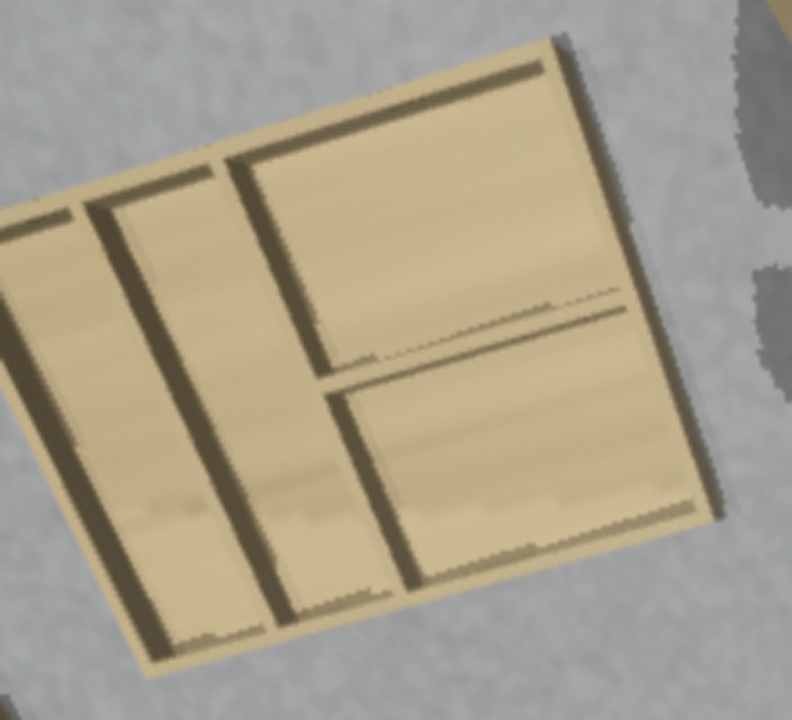

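```bash
cat >> h.py <<'E'
def rect(c,x0,y0,k,cor,z):
    P=np.array([ray(c,(x0+(p[0]+.5)/k-.5,y0+(p[1]+.5)/k-.5),z) for p in cor])
    r=cv2.minAreaRect(P[:,:2].astype(np.float32)*1000)
    m=P[:,:2].mean(0); sides=[np.linalg.norm(P[(i+1)%4]-P[i]) for i in range(len(P))]
    L=(P[1]+P[2]-P[0]-P[3])[:2]; W=(P[3]+P[2]-P[0]-P[1])[:2]
    f=lambda v:(np.degrees(np.arctan2(v[1],v[0]))+90)%180-90
    print('centre',m,'sides',np.round(sides,4),'ang01',f(L),'ang12',f(W)); return m
E
python3 - <<'E'
from h import *
c=np.load('c18.npz')
m=rect(c,240,140,6,[(147,97),(400,104),(378,527),(138,520)],.009)
k=3.6;P=[ray(c,(-.5+(x+.5)/k,10-.5+(y+.5)/k),.014) for x,y in [(555,38),(717,517),(150,677)]]
print(np.array(P)); print(np.linalg.norm(P[0]-P[1]),np.linalg.norm(P[2]-P[1])); d=P[1]-P[0]; e=P[1]-P[2]
print(np.degrees(np.arctan2(d[1],d[0])),np.degrees(np.arctan2(e[1],e[0])), 'centre',(P[0]+P[2])/2)
go([m[0],m[1],.05],74)
E
```

```text
centre [ 0.63529426 -0.1582768 ] sides [0.0455 0.0804 0.0461 0.0802] ang01 72.2805838729943 ang12 -18.021886951963523
[[ 0.43992715 -0.23035042  0.014     ]
 [ 0.56827991 -0.23278465  0.014     ]
 [ 0.56568744 -0.41640946  0.014     ]]
0.12837583816122583 0.18364310634049386
-1.0864952750010741 89.19113594223862 centre [ 0.5028073  -0.32337994  0.014     ]
shift [0.0016 0.0019 0.1514] spin 0.0 dist 0.151
```

>>> move_arm:
  grip: [0.4,0.4,0.4,0.4,0.4,1,1,1,1,1]
  xyz:
    - [0.001,0.001,0.05]
    - [0.0015,0.002,0.1]
    - [0.0015,0.002,0.15]
    - [0.0015,0.002,0.174]
    - [0.0015,0.002,0.174]
    - [0.0015,0.002,0.174]
    - [0.0015,0.002,0.174]
    - [0.0015,0.002,0.174]
    - [0.0015,0.002,0.174]
    - [0.0015,0.002,0.174]
  spin: [1,1.9,1.9,1.9,1.9,1.9,1.9,1.9,1.9,1.9]
  grip_force: 50

```text
time_s: 27.32
eef_pos: [0.6366, -0.1603, 0.0294]
ee_rot: [179.8, 0.0, 72.0]
force: [-0.5, 0.7, 7.1]
gripper_width: 0.125
```

>>> move_arm:
  grip: [1,1,1,1,1]
  xyz:
    - [0,0,0]
    - [0,0,-0.02]
    - [0,0,-0.05]
    - [0,0,-0.07]
    - [0,0,-0.07]
  spin: [0,0,0,0,0]

```text
time_s: 27.95
eef_pos: [0.6365, -0.1604, 0.0998]
ee_rot: [179.7, 0.0, 72.0]
force: [-0.5, -0.2, 0.1]
gripper_width: 0.129
```

Run:
```python
from h import *
c=capture('wrist')
s=state(); print(s['eef_pos'],s['ee_rot'],s['force'],s['gripper_width'])
save(c,'w19.png')
a=np.radians(-1.0);C=np.array([.5028,-.3234]);R=np.array([[np.cos(a),-np.sin(a)],[np.sin(a),np.cos(a)]])
for n,v in [('w+',(.0315,.042)),('w-',(-.0315,.042)),('l1',(0,-.027)),('l2',(0,-.069))]: print(n,C+R@np.array(v))
w=C+R@np.array((.0315,.042))
go([w[0],w[1],.1],-1)
```

```text
[ 0.63549288 -0.15996961  0.09833011] [1.79901148e+02 1.27436128e-02 7.20322576e+01] [-0.21023982 -0.33217271 -0.41968527] 0.12474630518168514
w+ [ 0.5350282  -0.28195615]
w- [ 0.4720378  -0.28085665]
l1 [ 0.50232879 -0.35039589]
l2 [ 0.50159578 -0.39238949]
shift [-0.147  -0.0579 -0.0017] spin 73.0 dist 0.158
```

View pics/w19.png

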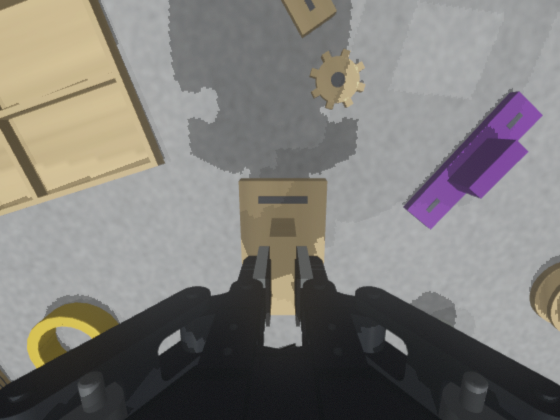

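Run:
```python
from h import *
go([.535,-.2838,.1],-1)
```

```text
shift [-0.1488 -0.0574 -0.0017] spin 73.0 dist 0.159
```

>>> move_arm:
  grip: [1,1,1,1,1,1,1,1,1]
  xyz:
    - [-0.01,-0.005,-0.002]
    - [-0.03,-0.012,-0.002]
    - [-0.055,-0.022,-0.002]
    - [-0.08,-0.032,-0.002]
    - [-0.105,-0.042,-0.002]
    - [-0.13,-0.052,-0.002]
    - [-0.149,-0.057,-0.002]
    - [-0.149,-0.057,-0.002]
    - [-0.149,-0.057,-0.002]
  spin: [6,16,26,36,46,56,66,73,73]

```text
time_s: 29.12
eef_pos: [0.5341, -0.2837, 0.0981]
ee_rot: [-179.9, 0.1, -0.9]
force: [-0.7, 0.3, -2.0]
gripper_width: 0.129
```

Run:
```python
from h import *
for k in range(3): c=capture('wrist')
s=state(); print(s['eef_pos'],s['ee_rot'],s['force'],s['gripper_width'])
save(c,'w20.png')
go([.535,-.2838,.036],-1)
```

```text
[ 0.53475627 -0.28346176  0.09867645] [-1.79953215e+02  6.01788435e-02 -8.59088063e-01] [ 0.4860317   0.23591954 -0.42690606] 0.12710243213511627
shift [0.0002 0.0003 0.0627] spin 0.1 dist 0.063
```

View pics/w20.png

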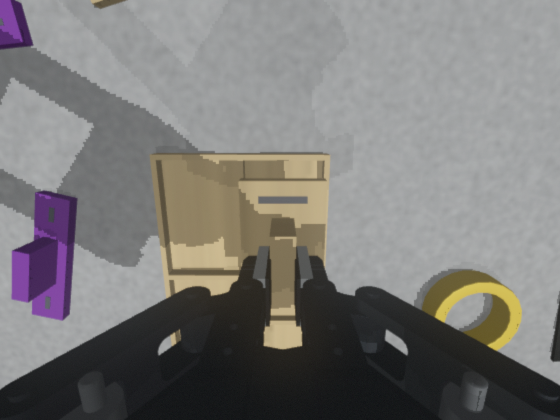

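>>> move_arm:
  grip: [1,1,1,1,1,1]
  xyz:
    - [0,0,0.015]
    - [0,0,0.035]
    - [0,0,0.05]
    - [0,0,0.06]
    - [0,0,0.065]
    - [0,0,0.065]
  spin: [0,0,0,0,0,0]

```text
time_s: 30.02
eef_pos: [0.5352, -0.2841, 0.0343]
ee_rot: [180.0, -0.0, -1.0]
force: [0.0, -0.3, -0.6]
gripper_width: 0.123
```

Run:
```python
from h import *
c=capture('wrist')
s=state(); print(s['eef_pos'],s['ee_rot'],s['force'],s['gripper_width'])
save(c,'w21.png')
```

```text
[ 0.53528719 -0.28419262  0.03457112] [ 1.79970272e+02 -3.75980382e-02 -9.66275254e-01] [-0.19625145  0.13160764 -0.21856413] 0.12732609616648272
```

View pics/w21.png

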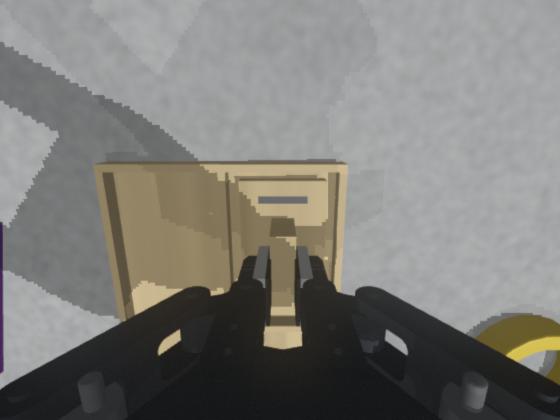

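>>> move_arm:
  grip: [1,1,0.7,0.5,0.45,0.45,0.45,0.45,0.45]
  xyz:
    - [0,0,0.0015]
    - [0,0,0.0015]
    - [0,0,0.0015]
    - [0,0,0.0015]
    - [0,0,0.0]
    - [0,0,-0.03]
    - [0,0,-0.08]
    - [0,0,-0.13]
    - [0,0,-0.15]
  spin: [0,0,0,0,0,0,0,0,0]

```text
time_s: 31.2
eef_pos: [0.5363, -0.2849, 0.1879]
ee_rot: [179.8, -0.3, -1.0]
force: [0.1, 0.0, -0.1]
gripper_width: 0.549
```

Run:
```python
from h import *
for k in range(3): c=capture('wrist')
s=state(); print(s['eef_pos'],s['ee_rot'],s['force'],s['gripper_width'])
save(c,'w22.png')
np.savez('c22.npz',R=c['R'],t=c['t'],mtx=c['mtx'])
c=capture('top');save(c,'top22.png')
for l in ['foot1','rib1']:
    for r in landmark_of('top',l)[:4]: print(l,np.round(r['xyz'],4),round(r['conf'],2),np.round(proj(c,r['xyz'])))
go([.441,-.018,.2],74)
```

```text
[ 0.5354178  -0.28425585  0.18541089] [ 1.79907679e+02 -1.18685403e-01 -9.65301224e-01] [-0.99767142 -0.24252223 -1.49075   ] 0.5466275360862834
foot1 [ 0.445  -0.0141  0.0064] 0.79 [300. 256.]
foot1 [ 0.5324 -0.2825  0.0065] 0.54 [386. 227.]
rib1 [ 0.6408 -0.0128  0.0049] 0.87 [298. 194.]
rib1 [ 4.623e-01 -1.097e-01 -1.000e-04] 0.65 [331. 250.]
shift [-0.0976 -0.2637 -0.0173] spin -75.0 dist 0.282
```

View pics/w22.png

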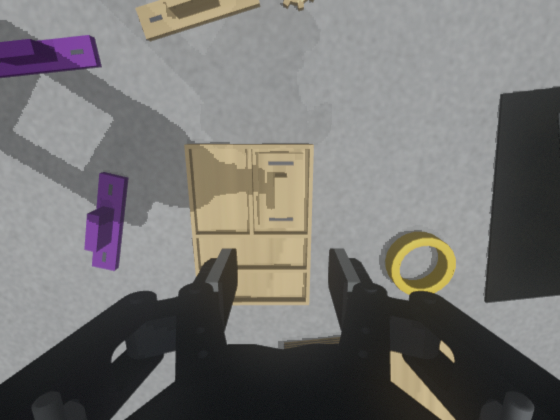

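View pics/top22.png

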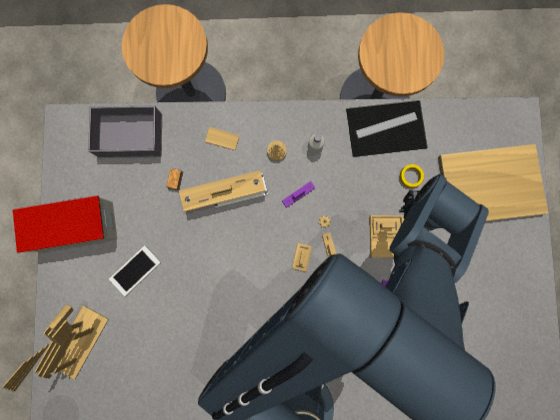

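Foot1 lies well inside its compartment (pixels 255–307, 152–228). The rib has been knocked to about (0.462, -0.110). Now foot2.

>>> move_arm:
  grip: [0.4,0.4,0.4,0.4,0.4,0.4,0.4,0.4,0.4]
  xyz:
    - [-0.008,-0.02,-0.01]
    - [-0.02,-0.06,-0.017]
    - [-0.035,-0.1,-0.017]
    - [-0.05,-0.14,-0.017]
    - [-0.065,-0.18,-0.017]
    - [-0.08,-0.22,-0.017]
    - [-0.092,-0.255,-0.017]
    - [-0.095,-0.265,-0.017]
    - [-0.095,-0.265,-0.017]
  spin: [-6,-16,-26,-36,-46,-56,-66,-75,-75]

```text
time_s: 32.62
eef_pos: [0.4435, -0.0165, 0.2003]
ee_rot: [-179.8, 0.0, 74.0]
force: [0.6, -1.3, 0.0]
gripper_width: 0.6
```

```bash
python3 - <<'E'
from h import *
for k in range(4):c=capture('wrist')
s=state(); print(s['eef_pos'],s['ee_rot'],s['force'])
save(c,'w23.png'); np.savez('c23.npz',R=c['R'],t=c['t'],mtx=c['mtx'])
for r in landmark_of('wrist','foot1')[:4]: print(np.round(r['xyz'],4),round(r['conf'],2),np.round(proj(c,r['xyz'])))
E
python3 crop.py pics/w23.png 200 360 120 250 5 pics/w23c.png
```

```text
[ 0.44480767 -0.01805693  0.20093751] [-1.79977608e+02  4.92763561e-03  7.38910512e+01] [0.23521565 1.06401688 0.19765752]
[ 0.4457 -0.0157  0.0014] 0.82 [284. 190.]
[ 5.367e-01 -2.829e-01  4.000e-04] 0.7 [104. 313.]
```

View pics/w23.png

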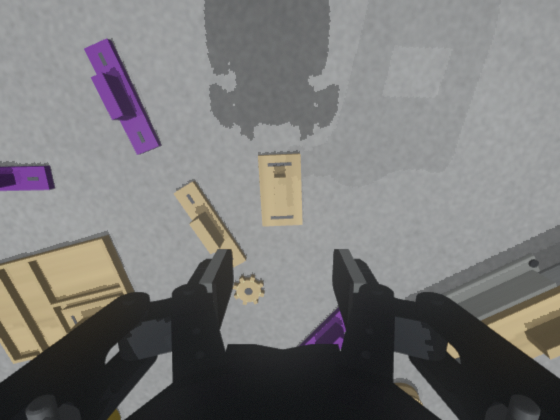

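View pics/w23c.png

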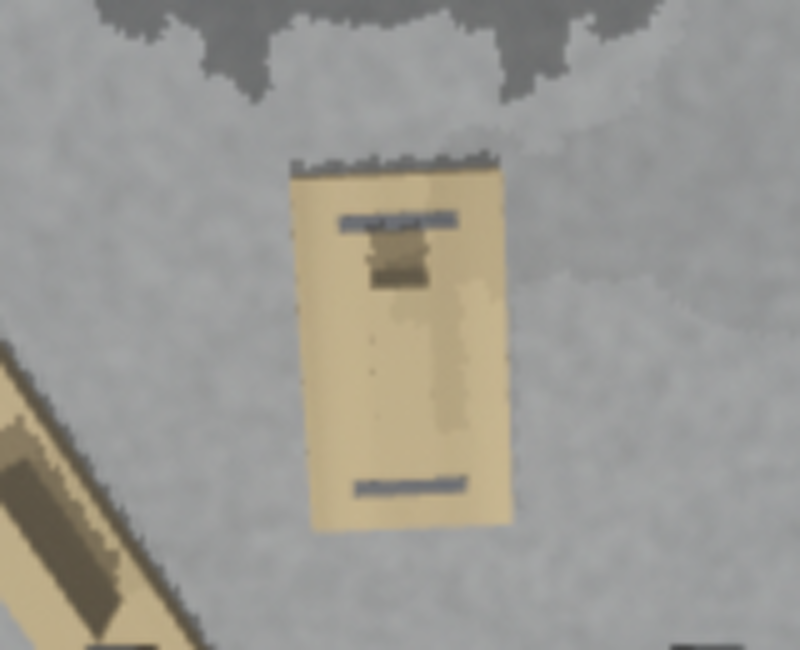

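Run:
```python
from h import *
c=np.load('c23.npz')
m=rect(c,200,120,5,[(291,178),(501,170),(513,522),(313,531)],.009)
go([m[0],m[1],.029],75)
```

```text
centre [ 0.44371404 -0.01956458] sides [0.0452 0.0797 0.046  0.0801] ang01 76.30978761419436 ang12 -13.51141620176061
shift [-0.0017 -0.0006  0.172 ] spin -1.1 dist 0.172
```

>>> move_arm:
  grip: [0.4,0.4,0.4,0.4,0.4,1,1,1,1,1]
  xyz:
    - [-0.001,-0.0005,0.05]
    - [-0.0015,-0.0005,0.1]
    - [-0.0015,-0.0005,0.15]
    - [-0.0015,-0.0005,0.171]
    - [-0.0015,-0.0005,0.171]
    - [-0.0015,-0.0005,0.171]
    - [-0.0015,-0.0005,0.171]
    - [-0.0015,-0.0005,0.171]
    - [-0.0015,-0.0005,0.171]
    - [-0.0015,-0.0005,0.171]
  spin: [-1,-2.5,-2.5,-2.5,-2.5,-2.5,-2.5,-2.5,-2.5,-2.5]

```text
time_s: 34.12
eef_pos: [0.4445, -0.019, 0.0316]
ee_rot: [179.8, 0.0, 76.5]
force: [0.2, 0.1, 6.3]
gripper_width: 0.132
```

>>> move_arm:
  grip: [1,1,1,1,1]
  xyz:
    - [0,0,0]
    - [0,0,-0.02]
    - [0,0,-0.05]
    - [0,0,-0.07]
    - [0,0,-0.07]
  spin: [0,0,0,0,0]

```text
time_s: 34.75
eef_pos: [0.4446, -0.0189, 0.1019]
ee_rot: [179.7, 0.0, 76.5]
force: [0.4, -0.6, -0.3]
gripper_width: 0.128
```

Run:
```python
from h import *
for k in range(3):c=capture('wrist')
s=state(); print(s['eef_pos'],s['ee_rot'],s['force'],s['gripper_width'])
save(c,'w24.png')
go([.472,-.281,.1],-1)
```

```text
[ 0.44323527 -0.01857148  0.09994001] [-1.79959787e+02 -2.33572424e-03  7.65329586e+01] [ 0.38968258  0.47475766 -1.09693026] 0.12533191327452228
shift [-2.485e-01  8.910e-02 -1.000e-04] spin 77.5 dist 0.264
```

View pics/w24.png

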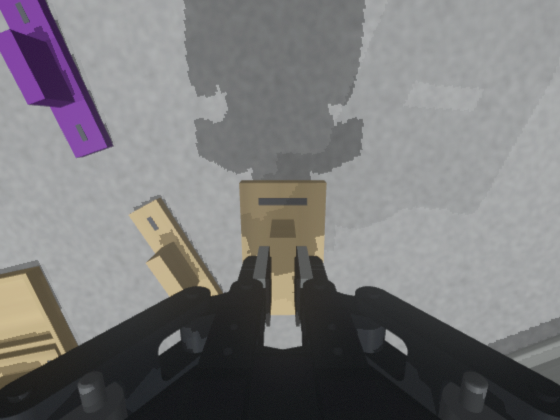

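>>> move_arm:
  grip: [1,1,1,1,1,1,1,1,1,1]
  xyz:
    - [-0.015,0.005,0]
    - [-0.045,0.016,0]
    - [-0.075,0.027,0]
    - [-0.105,0.038,0]
    - [-0.135,0.049,0]
    - [-0.165,0.06,0]
    - [-0.195,0.07,0]
    - [-0.225,0.081,0]
    - [-0.248,0.089,0]
    - [-0.2485,0.089,0]
  spin: [6,15,24,33,42,51,60,69,77.5,77.5]

```text
time_s: 36.15
eef_pos: [0.4722, -0.2826, 0.0991]
ee_rot: [-180.0, 0.0, -1.0]
force: [-0.2, 0.4, -0.0]
gripper_width: 0.123
```

Run:
```python
from h import *
for k in range(4): c=capture('wrist')
s=state(); print(s['eef_pos'],s['ee_rot'],s['force'],s['gripper_width'])
save(c,'w25.png')
go([.472,-.2815,.0355],-1)
```

```text
[ 0.47146317 -0.27943593  0.09961644] [-1.79884990e+02  1.16204784e-01 -8.55420719e-01] [-1.10125248 -0.11795536 -0.0597399 ] 0.1320035847033498
shift [0.0006 0.0021 0.0641] spin 0.1 dist 0.064
```

View pics/w25.png

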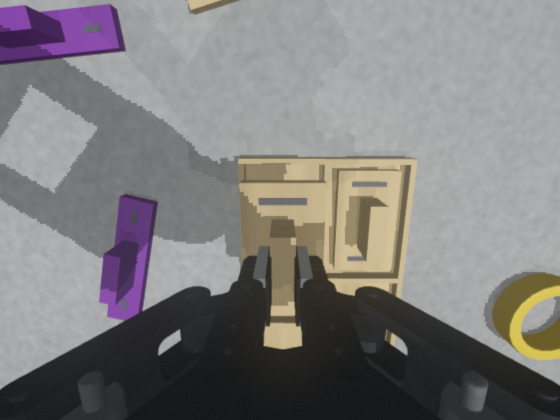

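>>> move_arm:
  grip: [1,1,1,1,1,1]
  xyz:
    - [0.0005,0.001,0.015]
    - [0.0005,0.001,0.035]
    - [0.0005,0.001,0.05]
    - [0.0005,0.001,0.06]
    - [0.0005,0.001,0.0645]
    - [0.0005,0.001,0.0645]
  spin: [0,0,0,0,0,0]

```text
time_s: 37.1
eef_pos: [0.473, -0.2822, 0.036]
ee_rot: [180.0, -0.0, -1.0]
force: [0.6, -0.9, -0.9]
gripper_width: 0.126
```

Run:
```python
from h import *
c=capture('wrist')
s=state(); print(s['eef_pos'],s['ee_rot'],s['force'],s['gripper_width'])
save(c,'w26.png')
```

```text
[ 0.47304043 -0.2823175   0.03604412] [ 1.79963790e+02 -3.94780034e-02 -9.61756526e-01] [-0.13873038 -0.04173637 -0.33754592] 0.12555976933646112
```

View pics/w26.png

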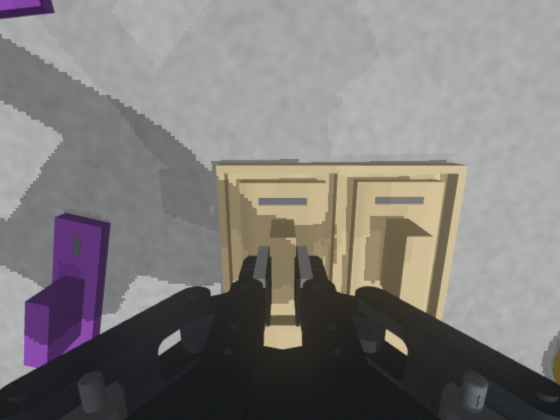

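Foot2 is inside the compartment. I'll lower it the last bit, release and go up.

>>> move_arm:
  grip: [1,1,0.7,0.5,0.5,0.5,0.5,0.5,0.5]
  xyz:
    - [0,0,0.001]
    - [0,0,0.001]
    - [0,0,0.001]
    - [0,0,0.001]
    - [0,0,0.0]
    - [0,0,-0.03]
    - [0,0,-0.08]
    - [0,0,-0.13]
    - [0,0,-0.15]
  spin: [0,0,0,0,0,0,0,0,0]

```text
time_s: 38.28
eef_pos: [0.4739, -0.2831, 0.1889]
ee_rot: [179.8, -0.2, -1.0]
force: [0.0, -1.2, -0.4]
gripper_width: 0.5
```

Run:
```python
from h import *
for k in range(3): c=capture('wrist')
s=state(); print(s['eef_pos'],s['ee_rot'],s['force'],s['gripper_width'])
save(c,'w27.png')
c=capture('scene');save(c,'scene27.png')
for l in ['foot1','rib1']:
    for r in landmark_of('scene',l)[:4]: print(l,np.round(r['xyz'],4),round(r['conf'],2),np.round(proj(c,r['xyz'])))
go([.462,-.11,.2],-48)
```

```text
[ 0.47311001 -0.28241088  0.18671166] [ 1.79904645e+02 -1.06029273e-01 -9.65935606e-01] [-0.93841105  0.15726879 -1.15758598] 0.4992428448932896
foot1 [ 0.5326 -0.2815  0.0046] 0.78 [165. 276.]
foot1 [ 0.4714 -0.282   0.0069] 0.77 [155. 259.]
foot1 [ 0.5558 -0.0904  0.0024] 0.22 [243. 251.]
rib1 [ 0.4614 -0.1037 -0.0011] 0.83 [220. 231.]
rib1 [ 6.396e-01 -2.050e-02  6.000e-04] 0.79 [285. 261.]
rib1 [ 3.034e-01 -1.470e-01  1.000e-04] 0.66 [179. 203.]
rib1 [ 0.3473 -0.3183  0.0023] 0.61 [123. 236.]
shift [-0.0128 -0.1712 -0.0156] spin 47.0 dist 0.172
```

View pics/w27.png

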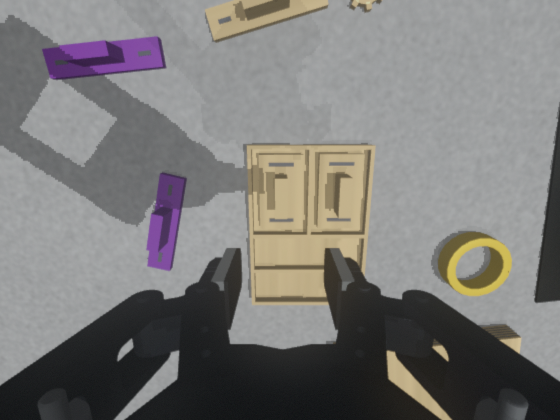

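View pics/scene27.png

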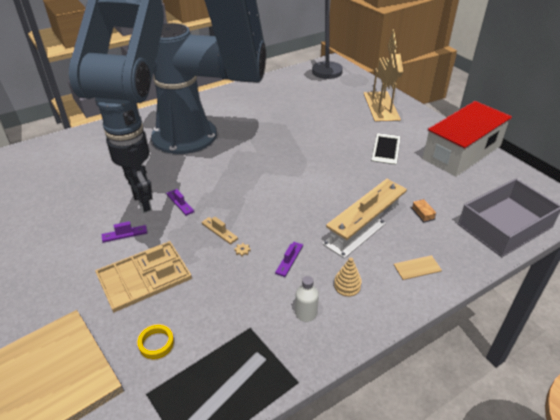

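Run:
```python
from h import *
go([.462,-.107,.2],-76)
```

```text
shift [-0.0129 -0.1742 -0.0156] spin 75.0 dist 0.175
```

>>> move_arm:
  grip: [0.5,0.5,0.5,0.5,0.5,0.5,0.5,0.5,0.5]
  xyz:
    - [-0.001,-0.01,-0.005]
    - [-0.003,-0.04,-0.014]
    - [-0.006,-0.07,-0.014]
    - [-0.009,-0.1,-0.014]
    - [-0.012,-0.13,-0.014]
    - [-0.014,-0.16,-0.014]
    - [-0.014,-0.175,-0.014]
    - [-0.014,-0.175,-0.014]
    - [-0.014,-0.175,-0.014]
  spin: [7,17,27,37,47,57,67,75,75]

```text
time_s: 39.7
eef_pos: [0.4611, -0.1064, 0.1986]
ee_rot: [179.9, 0.1, -75.8]
force: [-0.0, 0.1, 0.4]
gripper_width: 0.5
```

```bash
python3 - <<'E'
from h import *
for k in range(4):c=capture('wrist')
s=state(); print(s['eef_pos'],s['ee_rot'],s['force'])
save(c,'w28.png'); np.savez('c28.npz',R=c['R'],t=c['t'],mtx=c['mtx'])
for r in landmark_of('wrist','rib1')[:4]: print(np.round(r['xyz'],4),round(r['conf'],2),np.round(proj(c,r['xyz'])))
E
python3 crop.py pics/w28.png 200 360 120 250 5 pics/w28c.png
```

```text
[ 0.46153346 -0.10706354  0.19931001] [ 1.79954214e+02  3.68199870e-02 -7.59138715e+01] [-0.06982986  0.14216118 -0.08980597]
[ 0.4593 -0.1051  0.0013] 0.93 [281. 191.]
[ 0.3049 -0.1466  0.0022] 0.9 [283. 314.]
```

View pics/w28.png

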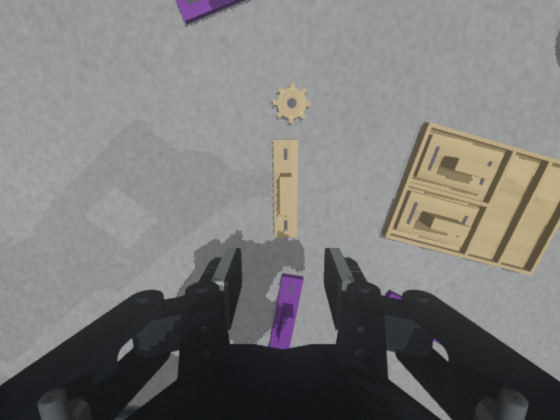

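View pics/w28c.png

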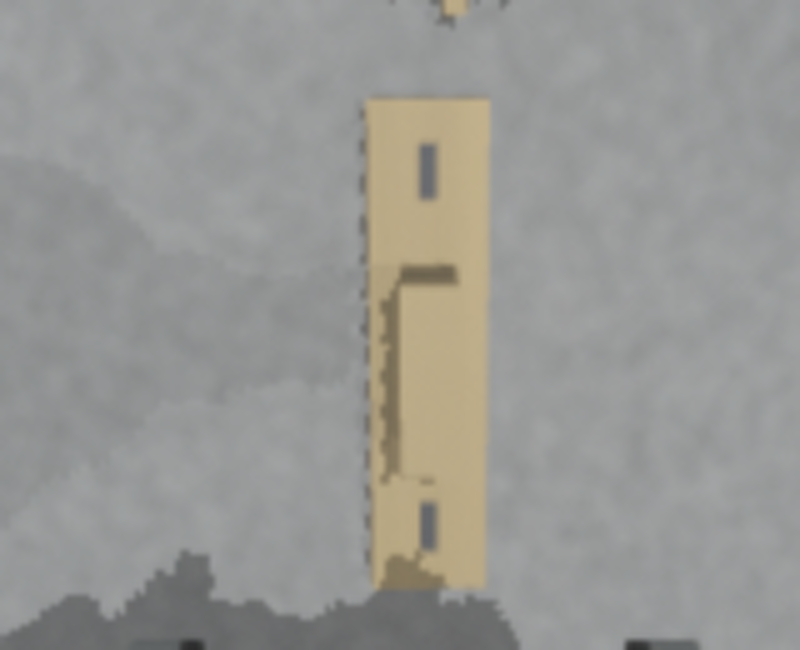

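Run:
```python
from h import *
c=np.load('c28.npz')
m=rect(c,200,120,5,[(366,98),(490,98),(487,588),(372,588)],.009)
go([m[0],m[1],.029],-76)
```

```text
centre [ 0.46294468 -0.10942865] sides [0.0262 0.1102 0.0266 0.1102] ang01 -75.88180818963946 ang12 14.428117474583104
shift [ 0.0026 -0.0008  0.1705] spin 0.1 dist 0.17
```

>>> move_arm:
  grip: [0.5,0.5,0.5,0.5,0.5,1,1,1,1,1]
  xyz:
    - [0.0025,-0.0005,0.05]
    - [0.0025,-0.001,0.1]
    - [0.0025,-0.001,0.15]
    - [0.0025,-0.001,0.17]
    - [0.0025,-0.001,0.17]
    - [0.0025,-0.001,0.17]
    - [0.0025,-0.001,0.17]
    - [0.0025,-0.001,0.17]
    - [0.0025,-0.001,0.17]
    - [0.0025,-0.001,0.17]
  spin: [0,0,0,0,0,0,0,0,0,0]

```text
time_s: 41.2
eef_pos: [0.4641, -0.1095, 0.0311]
ee_rot: [-179.9, -0.1, -76.0]
force: [0.3, 0.2, 8.1]
gripper_width: 0.124
```

>>> move_arm:
  grip: [1,1,1,1,1]
  xyz:
    - [0,0,0]
    - [0,0,-0.02]
    - [0,0,-0.05]
    - [0,0,-0.07]
    - [0,0,-0.07]
  spin: [0,0,0,0,0]

```text
time_s: 41.82
eef_pos: [0.4642, -0.1095, 0.1013]
ee_rot: [-179.8, -0.2, -76.0]
force: [0.2, -0.0, -0.8]
gripper_width: 0.126
```

Run:
```python
from h import *
for k in range(3):c=capture('wrist')
s=state(); print(s['eef_pos'],s['ee_rot'],s['force'],s['gripper_width'])
save(c,'w29.png')
go([.502,-.3504,.1],-91)
```

```text
[ 0.46284481 -0.10884998  0.09932782] [ 1.79955820e+02  3.80217122e-02 -7.59688521e+01] [ 0.15858379  0.74228936 -0.41567385] 0.12624986487237166
shift [ 0.2438  0.0206 -0.0007] spin 15.0 dist 0.245
```

View pics/w29.png

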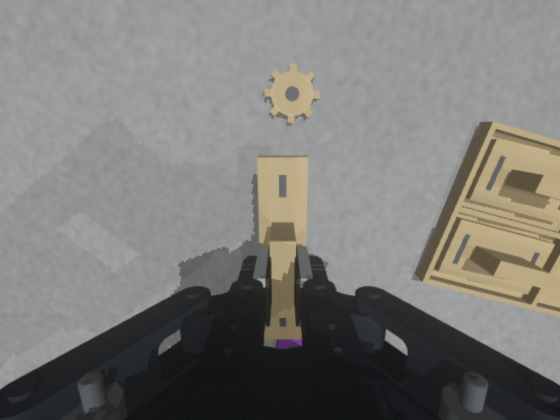

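Run:
```python
from h import *
go([.503,-.3924,.1],-91)
```

```text
shift [ 0.2848  0.0298 -0.0007] spin 15.0 dist 0.286
```

>>> move_arm:
  grip: [1,1,1,1,1,1,1,1,1,1]
  xyz:
    - [0.015,0.001,0]
    - [0.05,0.005,-0.001]
    - [0.085,0.009,-0.001]
    - [0.12,0.012,-0.001]
    - [0.155,0.016,-0.001]
    - [0.19,0.02,-0.001]
    - [0.225,0.024,-0.001]
    - [0.26,0.028,-0.001]
    - [0.2845,0.03,-0.001]
    - [0.2845,0.03,-0.001]
  spin: [0,2,4,6,8,10,12,14,15,15]

```text
time_s: 43.22
eef_pos: [0.5029, -0.3953, 0.0998]
ee_rot: [-180.0, -0.0, -91.1]
force: [0.6, 0.0, -0.6]
gripper_width: 0.127
```

Run:
```python
from h import *
for k in range(4): c=capture('wrist')
s=state(); print(s['eef_pos'],s['ee_rot'],s['force'],s['gripper_width'])
save(c,'w30.png')
go([.503,-.3924,.0355],-91)
```

```text
[ 0.50246089 -0.39097075  0.1001027 ] [ 1.79905271e+02  1.17622372e-01 -9.09341641e+01] [-1.32458807  0.08354688 -0.50973803] 0.12448696068246683
shift [ 0.0014 -0.0006  0.0646] spin 0.1 dist 0.065
```

View pics/w30.png

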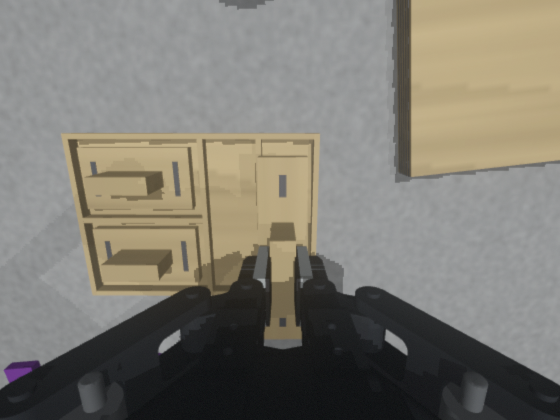

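>>> move_arm:
  grip: [1,1,1,1,1,1]
  xyz:
    - [0.0005,0,0.015]
    - [0.0005,0,0.035]
    - [0.0005,0,0.05]
    - [0.0005,0,0.06]
    - [0.0005,0,0.0645]
    - [0.0005,0,0.0645]
  spin: [0,0,0,0,0,0]

```text
time_s: 44.18
eef_pos: [0.5033, -0.393, 0.0363]
ee_rot: [-180.0, -0.0, -91.0]
force: [-0.1, -0.0, 0.4]
gripper_width: 0.124
```

Run:
```python
from h import *
c=capture('wrist')
s=state(); print(s['eef_pos'],s['ee_rot'],s['force'],s['gripper_width'])
save(c,'w31.png')
```

```text
[ 0.5034242  -0.39316675  0.03658266] [-1.79964197e+02 -3.89009262e-02 -9.09711145e+01] [-0.19155777  0.27684042  0.09831254] 0.12439517078635903
```

View pics/w31.png

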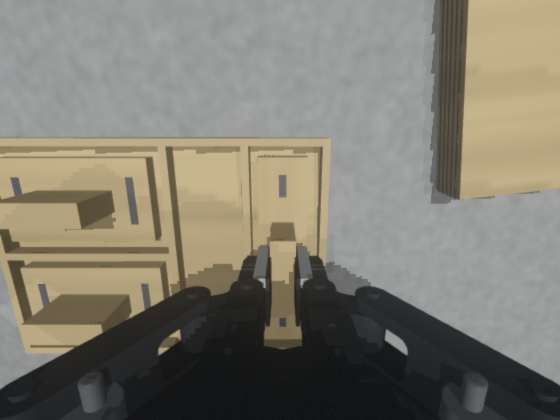

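>>> move_arm:
  grip: [1,1,0.8,0.65,0.65,0.65,0.65,0.65,0.65,0.65]
  xyz:
    - [0,0,0.0015]
    - [0,0,0.0015]
    - [0,0,0.0015]
    - [0,0,0.0015]
    - [0,0,0.0015]
    - [0,0,-0.02]
    - [0,0,-0.06]
    - [0,0,-0.11]
    - [0,0,-0.15]
    - [0,0,-0.15]
  spin: [0,0,0,0,0,0,0,0,0,0]

```text
time_s: 45.48
eef_pos: [0.5049, -0.3947, 0.1906]
ee_rot: [-179.7, -0.4, -91.0]
force: [-0.0, 0.7, -0.4]
gripper_width: 0.354
```

```bash
python3 - <<'E'
from h import *
for k in range(3): c=capture('wrist')
s=state(); print(s['eef_pos'],s['ee_rot'],s['force'],s['gripper_width'])
save(c,'w32.png')
for n in ['scene','top']: save(capture(n),n+'32.png')
E
python3 crop.py pics/scene32.png 90 450 160 330 2.2 pics/s32c.png
```

```text
[ 0.50247794 -0.39213974  0.18532911] [ 1.79910585e+02  9.42297096e-02 -9.09715673e+01] [0.34325092 0.88082989 0.20795517] 0.3477156539595745
```

View pics/w32.png

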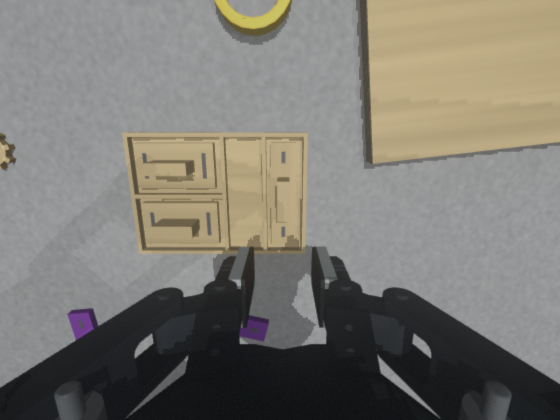

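View pics/s32c.png

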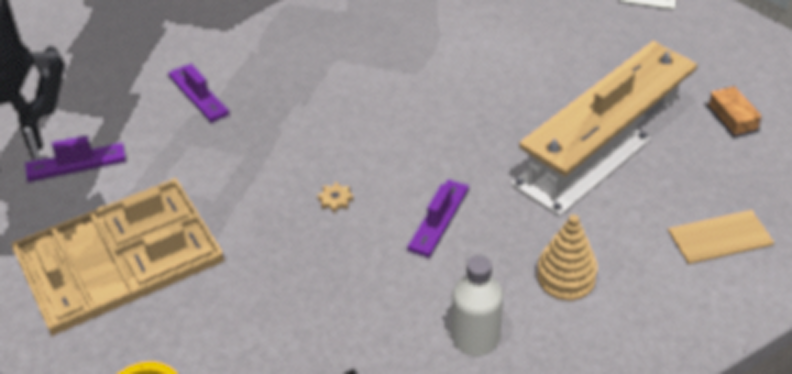

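View pics/top32.png

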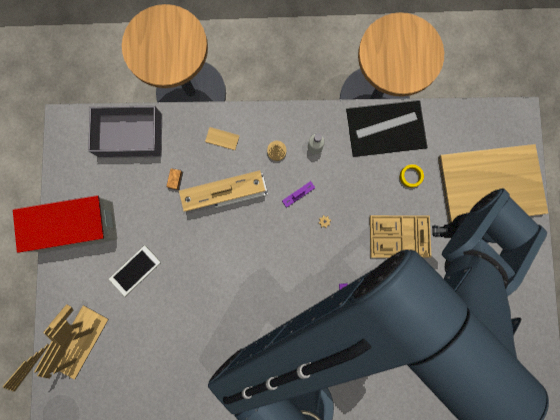

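Run:
```python
from h import *
print(state()['time_s'],state()['force']); print(finish_job())
```

```text
45.725 [-0.08851757 -0.11742377  0.10370273]
the job is handed in; nothing more can be done
None
```

I finished the job in the order asked and handed it in at about 46 s.

- **Jig:** I pressed the button flush (about 6 N) and dragged it about 11 mm out of the first hole. I then slid the tube by its end block until the button sprang up in the second hole. The wrist picture showed the button filling that hole. A small tug, only about 4 N, found no slip. The two seats measured 208.8 mm apart, against the 210 mm expected.
- **Plate:** I lowered it over both pins. Contact came with its underside at about 58 mm, the seat height, and it looks level with both pins showing through the holes. I judged flushness from that contact height and the pictures; I did not measure each end separately.
- **Parts:** Only one plywood rib and two plywood feet were there. The feet are in the two wide compartments and the rib is in the outer long one. The last wrist and scene pictures show all three lying flat inside the walls. The rib was knocked aside partway through the run, so I measured it again before picking it up.
- **Other things:** I left the three purple look-alike ribs alone, and the last pictures show no sign that anything else on the table was moved. In the final top view the arm hid two of the purple ribs, but the scene view showed them. I noticed no grip slackening.

One early measurement of the jig was about 6 mm off, because the camera pose was read while the arm was still settling. I did not use it and measured again from a settled view. No other check failed or disagreed.

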